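# Hang a glaze test tile on the sample carousel

## Task

Turn the glaze-sample carousel until its free hook stands over the blue mark on the foot, then hang the blue test tile on that hook: press it gently over the brass head against the sprung red pad, let it down so that it rests caught behind the head with its foot pointing outward, and let go. The tile is brittle, so feel your way and never force it against the carousel (20 N breaks it); do not disturb the mug, the jar or the bowl.

Things in the scene. Friction and masses are not known exactly. Their poses are not given: they have to be found in the camera images.
- foot: Fixed foot of the carousel: a cream disc 250 mm across, 16 mm thick, on the table; origin at the centre of its underside, on the upright turning axis. Its -x points to the front, where a blue block (30 x 26 mm, 10 mm high) on the rim is the mark. Above it the rotor: a post 22 mm thick with four level hooks 90 degrees apart. Three carry fixed tiles of other colours.
- rotor (a joint): Turning angle of the carousel, rad, counter-clockwise from above positive, no stops (reads on past 2 pi). At 0 and at 2 pi the free hook is right over the blue mark. It turns under about 0.22 N m and stays where it is left. The three fixed tiles turn with it; they reach 120 mm from the axis, 84 to 184 mm above the table.
- crank (a point): Centre of the top of the blue crank knob: upright, round, 18 mm thick, 32 mm high, its top 237 mm above the table, 45 mm from the turning axis, exactly opposite the free hook. It spins freely on its pin, at the end of a wooden arm 26 mm wide; arm and hub (radius 30 mm) have their upper face 205 mm above the table; in the middle is a nut 6 mm high.
- hook (a point): Point straight above the end of the free hook, 99 mm from the axis, 184 mm above the table: the top of its slot. The hook points level and radially outward (this point's -x). Its height is NOT measured: its centre line is clamped 4 to 26 mm below this point (clamp holds 40 N). Feel for it, e.g. touch the brass head from above. Sideways and lengthwise the point is true.
- head (a point): Point straight above the back of the free hook's brass head, 90 mm from the axis, at the slot's top like the hook point. The head is 10 mm thick from 90 to 95 mm from the axis, then tapers to 5 mm thick at its end, 99 mm. Inward of it the steel shank is 6 mm thick. A hung tile has its plate 82 to 90 mm from the axis, the top of its hole resting on the shank.
- pad (a point): Point straight above (at the slot's top) the front of the red round pad, 24 mm across, which slides on the shank behind the head; 87 mm from the axis at rest, as high as the hook. A spring presses it outward: 2 N at rest, 0.35 N more per mm it is pushed in, at most 13 mm. It pinches a hung tile against the back of the head.
- tile: Blue-glazed L-shaped ceramic test tile, loose, 0.08 to 0.15 kg, standing on the table. Upright plate 46 mm wide (its y), 100 mm high, 8 mm thick (its x); origin at the underside, in the middle of the plate's thickness and width; z up. A foot 8 mm thick, 46 mm wide reaches to -x; when hung, the foot points outward from the carousel.
- toe (a point): Middle of the end of the tile's foot, 34 mm to -x of the tile's origin and 4 mm above its underside.
- hole (a point): Centre of the tile's round through hole (14 mm across, along the tile's x), 82 mm above the tile's underside, 18 mm below its top.
- mug: Loose cream mug, 76 mm across, 85 mm high, with a handle on its +y; origin at the centre of the underside. Leave alone.
- jar: Loose amber jar with white cap, 68 mm across, 85 mm high; origin at the centre of the underside. Leave alone.
- bowl: Loose terracotta bowl, 96 mm across, 50 mm high; origin at the centre of the underside. Leave alone.
Mind the look-alikes: they are no part of the job. What is shaped like the tile but black or orange is not meant.

How it is judged:
By the outcome, as a careful person would: the job done as asked, in the order asked, and still so for the second after the job is handed in, with the robot touching nothing.
It also fails if it takes over 72 s, if anything falls off the work surface, if the arm or the gripper's body presses on something with over 40 N, if the wrist force passes 120 N, or if a joint passes its speed limit or range.

## Robot

A 7-joint arm with a two-finger parallel gripper is mounted at the origin on the work surface. World frame = base frame: x ahead of the robot, y to its left, z up, the work surface at z = 0. Lengths are in mm, angles in rad, forces in N, time in s.
With the tool pointing down it reaches from about 400 to 850 mm from the base axis. Payload 10.4 kg.
Tool frame: the origin (TCP) lies midway between the tips of the shut fingers; the grasp point (between the pads) lies 19 mm behind it (robot.pinch_z is the distance from the TCP to the grasp point, in mm); z points along the fingers, y is the direction in which the jaws open and shut (so a half turn about z gives the same grasp; the last joint's range is limited). The gripper opens to 87 mm and grips with 3 to 60 N. Pads are 19 mm wide; open, the fingers measure 117 mm over their backs; the gripper's body (75 mm by 190 mm) begins 51 mm behind the grasp point.
Start: joints at [1.079, 0.332, -0.065, 1.46, 0.022, 1.35, -0.088], TCP at [282.411, -557.584, 189.976] pointing down, gripper open.
Joint ranges: [-2.6, 2.6], [-0.5, 2.12], [-1.47, 1.34], [0.16, 2.42], [-1.27, 4.41], [0.06, 2.06], [-2.6, 2.6]. Speed limits (rad/s): [2.22, 2.22, 2.79, 2.79, 3.14, 3.14, 3.14].

## Interface

Orientations are given as a unit quaternion [w, x, y, z].
In Python, from station import robot gives the robot as it stands.
- The arm moves only by the tool carry_out, never from a script. Its argument "rows" is a list of rows, each a list of 6 numbers: the shift along the world's x, y, z in cm, then the turn, a rotation vector about the world's x, y, z in degrees. A call has 1 to 8 rows; each row shifts and turns the pose as measured when the row begins; what a row does not reach is not made up. A row lasts 1/8 s, in which the tool goes at most 62.5 mm and 10.7 degrees, less where a joint would pass 70% of its speed; a pose out of reach is approached as far as the arm can. A call with a gripper value outside its range is refused whole. "jaw" is the opening, from 0 (shut) to 1 (fully open), set as the call begins (left out, the last holds). The fingers move at their own pace and stop on an object; "grip_force" is the grip in N (left out, the last holds). Time passes only in rows, so rows that do not move let the fingers close. It gives the time, the measured TCP pose, the force and the opening at its end, in the units of the state.
- robot.get_state(): the state, without advancing time (a new reading comes with each control period).
- robot.read_camera(name): name is "scene" or "top"; returns the picture (384x512x3 uint8, red, green, blue); there is no depth.
- robot.camera_info(name): a dict with "vfov" (degrees; the focal length in pixels is half the picture's height over the tangent of half this angle, whatever the lens; pixels are square), "cx", "cy" (the principal point, pixels), "R" (3x3) and "t" (3): a world point X has camera coordinates R X + t. Camera axes: x right, y down, z forward; pixel columns grow to the right and rows downward; lengths in mm; the calibration is good to about 2 mm. A picture is of the moment at which its call begins. camera_info takes no time and is no camera call.
- robot.close_job(): hands the job in, once; it reports no verdict.
The state is a dict: "time_s": time; "joint_positions": joint angles; "qvel": joint speeds; "joint_efforts": joint torques, N m; "tcp_pos": TCP position; "tcp_rot": TCP orientation; "ft_force": force on the tool from outside, world axes, zero at the start; "torque": the same for the moment, N m; "gripper_width": finger opening in mm.
Only numpy, scipy, OpenCV 4.12 (cv2) and the standard library are available. Lean on these libraries where they do the work, as an engineer would, in place of code of your own. Each camera call takes 0.05 s, during which the arm holds its last target.

## Working session

There is one attempt and no reset: what is moved stays moved. The work goes in short steps, Python scripts to look and compute and a tool call to move; the robot and the scene stay as the last step left them, time stands still between calls to the robot, and variables do not carry over. Pictures are saved under pics/ and viewed, and the job is handed in when it is done.

Besides the shell and the picture viewer there is one more tool, called after ">>>" by a JSON object that holds its "api" and its "payload", one argument or row to a line. carry_out: Moves the arm, as the interface text tells. Its arguments: {"type":"object","properties":{"rows":{"type":"array"},"jaw":{"type":"number"},"grip_force":{"type":"number"}},"required":["rows"]}

```bash
ls; mkdir -p pics; python3 - <<'E'
from station import robot
import cv2
for n in("scene","top"):
    im=robot.read_camera(n); cv2.imwrite(f"pics/{n}0.png",im[:,:,::-1])
    print(robot.camera_info(n))
print(robot.get_state())
E
```

```text
pics
{'vfov': 43.784139651145004, 'cx': 251.69091819353915, 'cy': 191.42944206462724, 'R': array([[-0.80254851,  0.5965853 ,  0.00136703],
       [ 0.37311049,  0.50370732, -0.77914537],
       [-0.46551526, -0.6247919 , -0.62684179]]), 't': array([ 423.08258103,  -83.73628932, 1471.26784088])}
{'vfov': 43.229362708239584, 'cx': 254.681737764065, 'cy': 185.5124301691533, 'R': array([[-9.35597027e-05, -9.99995255e-01, -3.07925984e-03],
       [-9.87109776e-01,  5.85172236e-04, -1.60043578e-01],
       [ 1.60044620e-01,  3.02459386e-03, -9.87105147e-01]]), 't': array([  10.16329732,  526.62584775, 1410.6352409 ])}
{'time_s': 0.1, 'joint_positions': array([ 1.07940016,  0.33278533, -0.06470872,  1.46085959,  0.02159559,
        1.34989447, -0.08851619]), 'qvel': array([ 1.05555148e-03, -1.76598041e-03,  1.23409492e-03, -2.23149607e-03,
        2.18157262e-03, -1.03509473e-03,  5.34899973e-05]), 'joint_efforts': array([ 1.71171570e-03, -6.24548292e+01,  2.50044832e-02, -3.90716136e+01,
       -6.13847980e-02,  3.66263464e-02,  2.17555203e-05]), 'tcp_pos': array([ 282.20953655, -557.2245993 ,  189.24704365]), 'tcp_rot': array([-6.02348151e-04,  9.72652925e-01,  2.32262560e-01, -1.69482382e-04]), 'ft_force': array([ 0.35194088,  0.79502882, -0.43577608]), 'torque': array([-0.01459472, -0.01840703,  0.00911062]), 'gripper_width': 87.23346464916419}
```

View pics/scene0.png

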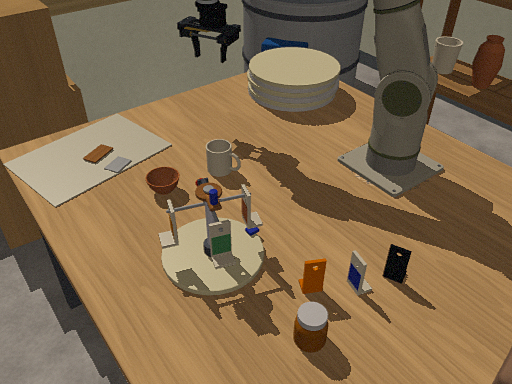

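View pics/top0.png

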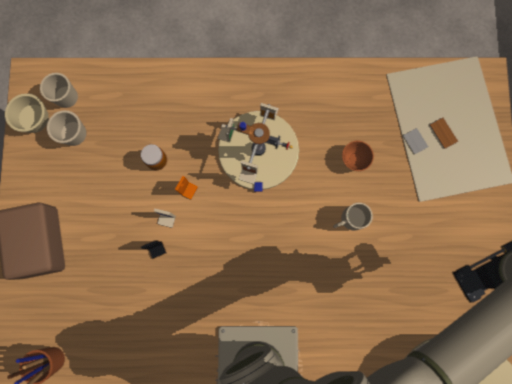

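The scene picture shows the carousel foot around (213,252), the blue mark at (252,230) and the crank knob near (213,196). The tile candidates are orange (314,275), blue/white (357,272) and black (397,263). I choose the blue one and check it in close crops.

```bash
python3 - <<'E'
import cv2
a=cv2.imread("pics/scene0.png");b=cv2.imread("pics/top0.png")
cv2.imwrite("pics/s_c.png",cv2.resize(a[165:305,145:285],None,fx=5.6/1.33,fy=5.6/1.33,interpolation=cv2.INTER_CUBIC))
cv2.imwrite("pics/s_t.png",cv2.resize(a[235:305,290:420],None,fx=6,fy=6,interpolation=cv2.INTER_CUBIC))
cv2.imwrite("pics/t_c.png",cv2.resize(b[95:205,205:315],None,fx=5,fy=5,interpolation=cv2.INTER_CUBIC))
cv2.imwrite("pics/t_t.png",cv2.resize(b[170:270,130:210],None,fx=6,fy=6,interpolation=cv2.INTER_CUBIC))
E
```

```text
(no output)
```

View pics/s_c.png

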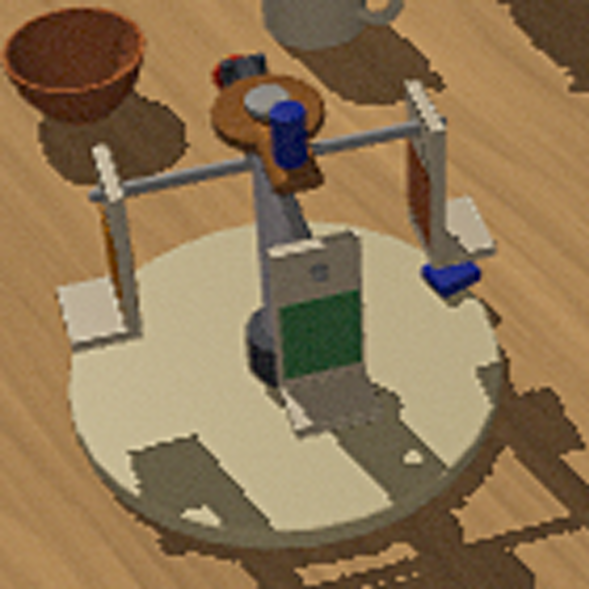

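View pics/s_t.png

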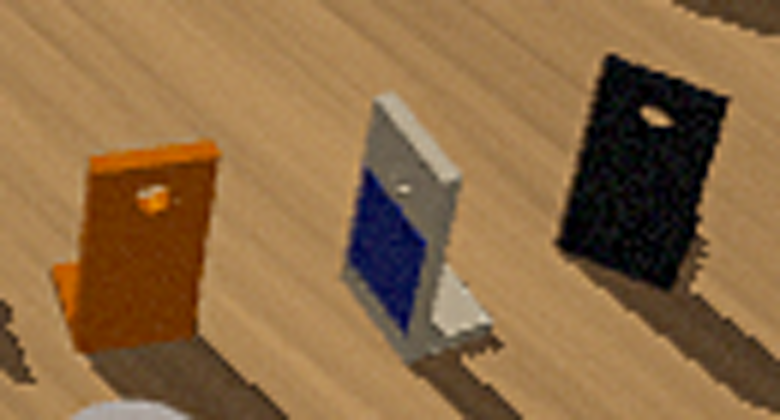

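View pics/t_c.png

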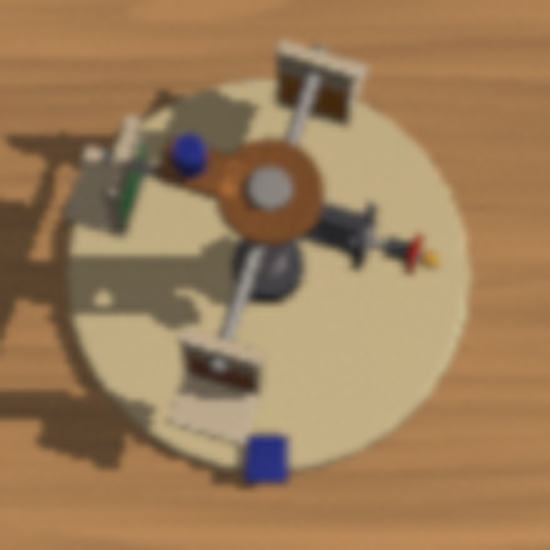

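View pics/t_t.png

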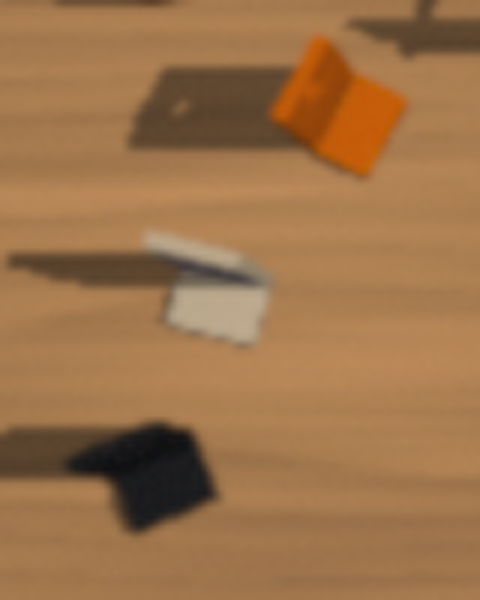

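```bash
cat > h.py <<'E'
import numpy as np, cv2
from station import robot
from scipy.optimize import least_squares
CI={n:robot.camera_info(n) for n in("scene","top")}
def proj(n,X):
    c=CI[n];X=np.atleast_2d(np.asarray(X,float));Y=X@np.array(c['R']).T+c['t'];f=192/np.tan(np.radians(c['vfov'])/2)
    return np.c_[f*Y[:,0]/Y[:,2]+c['cx'],f*Y[:,1]/Y[:,2]+c['cy']]
def back(n,p,z):
    c=CI[n];R=np.array(c['R']);f=192/np.tan(np.radians(c['vfov'])/2)
    d=R.T@np.array([(p[0]-c['cx'])/f,(p[1]-c['cy'])/f,1]);o=-R.T@c['t']
    return o+d*(z-o[2])/d[2]
def uc(p,s,off): return (np.asarray(p,float)+.5)/s-.5+np.asarray(off)
def rz(a): c,s=np.cos(a),np.sin(a); return np.array([[c,-s,0],[s,c,0],[0,0,1.]])
def crop(im,x0,y0,x1,y1,s,name):
    cv2.imwrite(name,cv2.resize(im[y0:y1,x0:x1],None,fx=s,fy=s,interpolation=cv2.INTER_CUBIC))
TL=[[4,23,0],[4,-23,0],[4,-23,100],[4,23,100],[-4,23,100],[-4,-23,100],[-4,23,8],[-4,-23,8],[-34,23,8],[-34,-23,8],[-34,23,0],[-34,-23,0],[-4,-23,0]]
E
python3 - <<'E'
from h import *
T=lambda p:uc(p,5,(205,95)); S=lambda p:uc(p,140*5.6/1.33/140,(145,165))
for nm,p,z in [("mark",(267,460),26),("knob",(190,148),237),("nut",(270,187),211),("head",(415,253),170),("tip",(432,259),170),("discL",(68,274),16),("discR",(470,274),16),("discT",(270,78),16),("discB",(270,470),16)]:
    print(nm,back("top",T(p),z).round(1))
for nm,p,z in [("knob",(288,106),237),("nut",(268,98),211)]: print("S",nm,back("scene",S(p),z).round(1))
# tile
t=lambda p:uc(p,6,(130,170))
for p,z in [((165,322),8),((250,345),8),((268,290),8),((178,278),8),((148,232),100),((245,258),100),((146,246),100)]: print(p,back("top",t(p),z).round(1))
E
```

```text
mark [525.9  -0.   26. ]
knob [659.5  41.3 237. ]
nut [645.4  -1.1 211. ]
head [619.  -81.6 170. ]
tip [615.5 -90.9 170. ]
discL [644.1 122.9  16. ]
discR [ 643.9 -125.7   16. ]
discT [769.9  -2.2  16. ]
discB [521.4  -1.9  16. ]
S knob [657.   39.5 237. ]
S nut [ 6.449e+02 -4.000e-01  2.110e+02]
(165, 322) [416.4 306.2   8. ]
(250, 345) [404.8 262.9   8. ]
(268, 290) [432.6 254.6   8. ]
(178, 278) [438.7 300.4   8. ]
(148, 232) [451.6 296.9 100. ]
(245, 258) [439.2 250.3 100. ]
(146, 246) [444.9 297.6 100. ]
```

```bash
cat >> h.py <<'E'
def drawtile(im,n,pos,R,s,off,col):
    P=proj(n,np.array(TL,float)@R.T+pos)
    q=((P-np.array(off)+.5)*s-.5)
    for i,j in [(0,1),(1,2),(2,3),(3,0),(3,4),(4,5),(5,2),(4,6),(5,7),(6,7),(6,8),(7,9),(8,9),(8,10),(9,11),(10,11),(11,1),(10,0)]:
        cv2.line(im,tuple(np.round(q[i]).astype(int).tolist()),tuple(np.round(q[j]).astype(int).tolist()),col,1)
E
python3 - <<'E'
from h import *
a=cv2.imread("pics/scene0.png");b=cv2.imread("pics/top0.png")
pos=np.array([442.3,275,0]);R=rz(-.26)
outs=[]
for n,im,(x0,y0) in(("scene",a,(335,240)),("top",b,(145,195))):
    c=cv2.resize(im[y0:y0+60,x0:x0+48],None,fx=8,fy=8,interpolation=cv2.INTER_CUBIC)
    drawtile(c,n,pos,R,8,(x0,y0),(0,0,255));outs.append(c)
cv2.imwrite("pics/ovl1.png",np.hstack(outs))
s,off=5,(205,95)
c=cv2.resize(b[95:205,205:315],None,fx=5,fy=5,interpolation=cv2.INTER_CUBIC)
def poly(n,X,c,s,off,col=(0,0,255)):
    q=((proj(n,X)-np.array(off)+.5)*s-.5).round().astype(int).reshape(-1,1,2);cv2.polylines(c,[q],True,col,1)
ax=np.array([645.2,-1.2,0]);t=np.linspace(0,2*np.pi,60)
d=lambda r,z,o=ax:np.c_[o[0]+r*np.cos(t),o[1]+r*np.sin(t),0*t+z]
th=1.252;u=np.array([np.cos(th),np.sin(th),0])
blk=np.array([[-135,13,26],[-135,-13,26],[-105,-13,26],[-105,13,26]])
def dr(n,c,s,off):
    poly(n,d(125,16),c,s,off);poly(n,d(30,205),c,s,off);poly(n,d(9,237,ax+45*u),c,s,off)
    k=ax-np.outer([45,99],u)+[0,0,170];poly(n,k,c,s,off,(255,255,0))
    poly(n,ax+np.array([[-110,-15,26],[-110,15,26],[-136,15,26],[-136,-15,26]]),c,s,off,(0,255,0))
dr("top",c,5,(205,95))
e=cv2.resize(a[170:300,150:285],None,fx=5,fy=5,interpolation=cv2.INTER_CUBIC);dr("scene",e,5,(150,170))
cv2.imwrite("pics/ovl2.png",c);cv2.imwrite("pics/ovl3.png",e[:600])
E
```

```text
(no output)
```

View pics/ovl1.png

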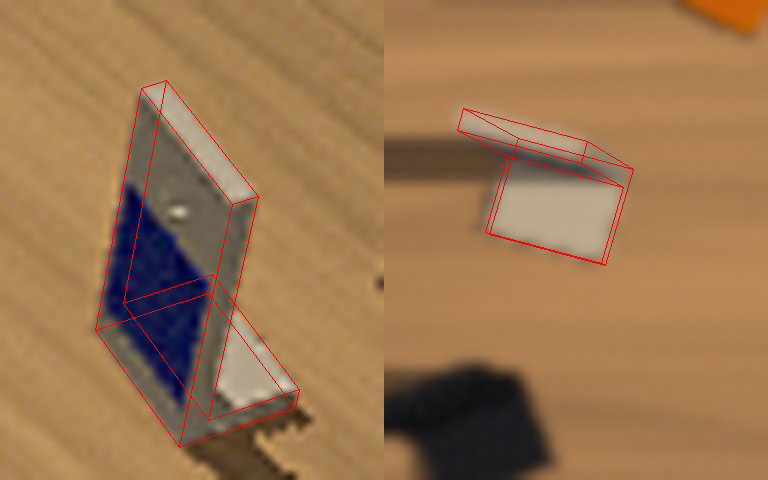

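View pics/ovl2.png

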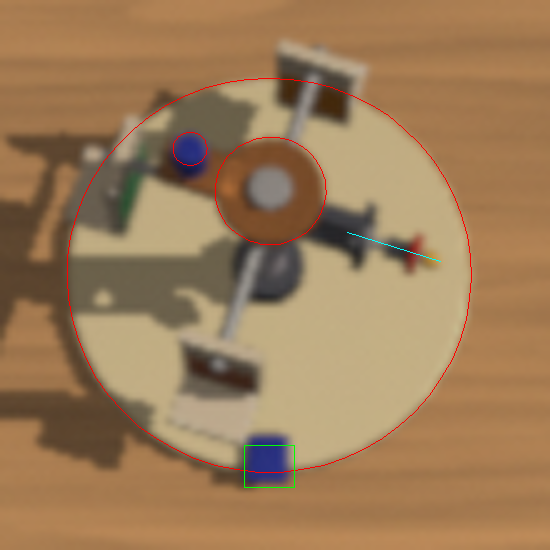

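View pics/ovl3.png

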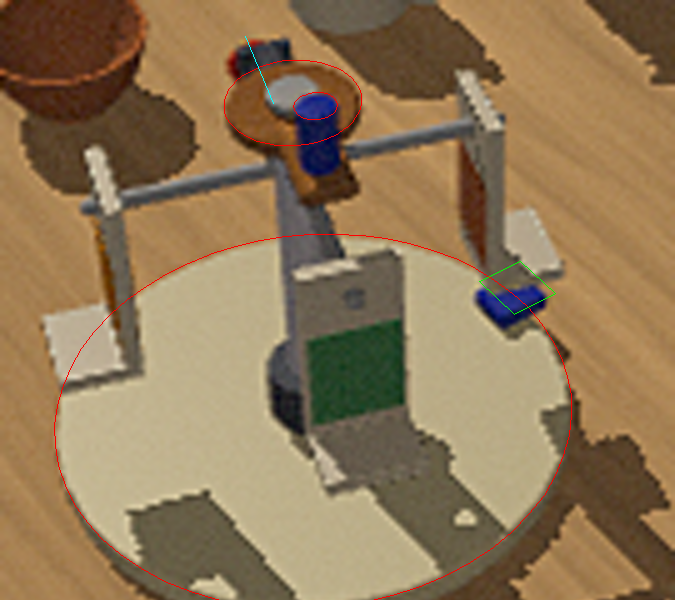

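Candidates: orange (314,275), black (397,263), blue glaze (357,272). I take the blue one, whose overlay fits at (442,275) with yaw −0.26. The carousel axis is (645,−1), θ≈1.25 rad, and the knob is near (658,41). I turn the carousel first.

>>> {"api": "carry_out", "payload": {
  "rows": [
    [0,0,5,0,0,-9],
    [2,4,5,0,0,-9],
    [4,6,2,0,0,-9],
    [3.5,5,0,0,0,0],
    [3.5,5,0,0,0,0],
    [3.5,5,0,0,0,0],
    [3.5,5,0,0,0,0],
    [3.5,5,0,0,0,0]
  ],
  "jaw": 0.45,
  "grip_force": 25
}}

```text
time_s: 1.1
tcp_pos: [510.4, -209.7, 304.4]
tcp_rot: [-0.003, 1.0, -0.015, -0.001]
ft_force: [0.8, -0.1, -0.1]
gripper_width: 39.4
```

>>> {"api": "carry_out", "payload": {
  "rows": [
    [3,5,0,0,0,1.7],
    [3,5,0,0,0,0],
    [3,5,0,0,0,0],
    [3,5,0,0,0,0],
    [2.8,5,0,0,0,0],
    [0,0,0,0,0,0]
  ]
}}

```text
time_s: 1.85
tcp_pos: [661.8, 54.2, 300.7]
tcp_rot: [-0.004, 1.0, 0.004, -0.003]
ft_force: [1.3, -0.8, 0.2]
gripper_width: 39.4
```

>>> {"api": "carry_out", "payload": {
  "rows": [
    [-0.3,-1.3,-2,0,0,0],
    [0,0,-2,0,0,0],
    [0,0,-1,0,0,0],
    [0,0,0,0,0,0]
  ]
}}

```text
time_s: 2.35
tcp_pos: [658.3, 39.2, 248.3]
tcp_rot: [-0.004, 1.0, 0.003, -0.004]
ft_force: [0.8, -0.7, 0.5]
gripper_width: 39.5
```

```bash
python3 - <<'E'
from h import *
s=robot.get_state();print(s['tcp_pos'],s['tcp_rot'],s['qvel'].round(3),s['ft_force'])
a=robot.read_camera("scene")[:,:,::-1].copy();b=robot.read_camera("top")[:,:,::-1].copy()
crop(a,170,130,270,230,6,"pics/k1.png");crop(b,205,70,315,170,5,"pics/k1t.png")
for p in [s['tcp_pos']]: print(uc((0,0),1,(0,0)),(proj("scene",p)-[170,130])*6,(proj("top",p)-[205,70])*5)
E
```

```text
[658.31825665  39.20238068 248.32630187] [-0.00362755  0.9999806   0.00300906 -0.00407355] [ 0.002 -0.007  0.001 -0.011 -0.004  0.005  0.001] [ 0.82072728 -0.68929575  0.52582441]
[0. 0.] [[252.79123699 334.08514299]] [[191.47719688 266.9775436 ]]
```

View pics/k1.png

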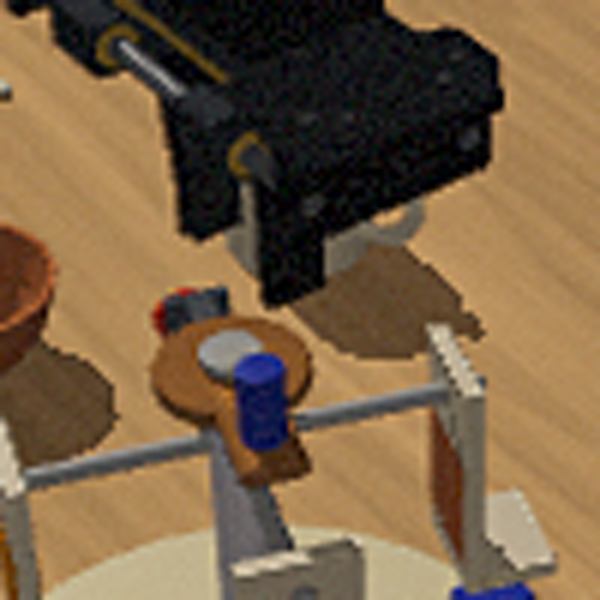

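View pics/k1t.png

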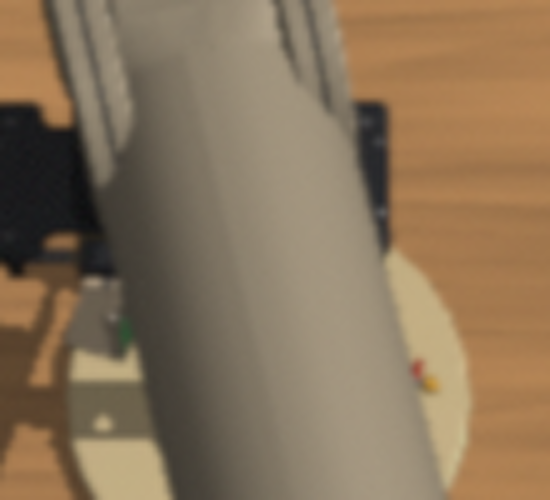

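```bash
python3 - <<'E'
from h import *
a=cv2.imread("pics/scene0.png")
crop(a,165,0,255,75,8,"pics/g0.png")
p=np.array([282.2,-557.2,189.2]);j=np.array([np.cos(np.radians(-63)),np.sin(np.radians(-63)),0])
for k in(0,43.6,-43.6): print((proj("scene",p+k*j)-[165,0]+.5)*8)
print((proj("scene",p+[0,0,70])-[165,0]+.5)*8)
print(robot.__dict__ if hasattr(robot,'__dict__') else '', robot.pinch_z)
E
```

```text
[[367.37467192 545.32181126]]
[[276.27917344 525.34136893]]
[[460.23507633 565.68935946]]
[[358.11839678 380.18717584]]
{} 18.700000000000003
```

View pics/g0.png

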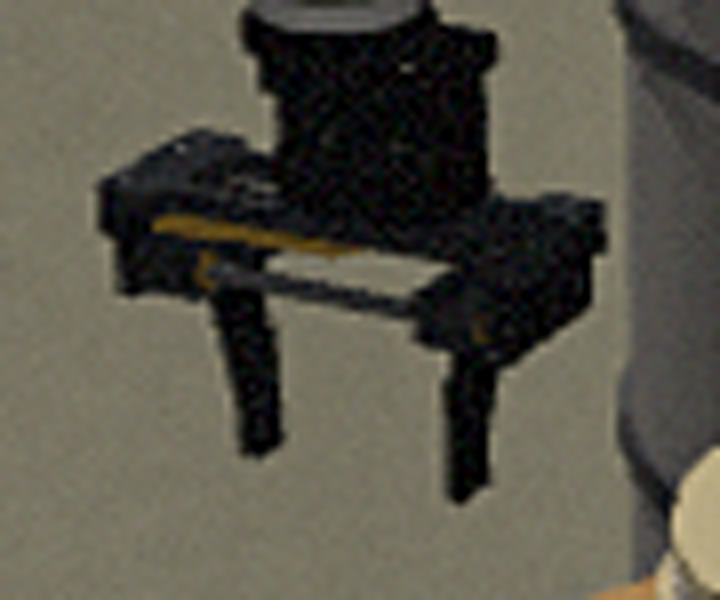

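The picture shows the finger tips about 28 mm higher than the stated TCP. I shut the jaws here, clear above the knob, and look again.

>>> {"api": "carry_out", "payload": {
  "rows": [
    [0,0,0,0,0,0],
    [0,0,0,0,0,0],
    [0,0,0,0,0,0],
    [0,0,0,0,0,0]
  ],
  "jaw": 0
}}

```text
time_s: 2.95
tcp_pos: [659.5, 39.8, 251.5]
tcp_rot: [-0.004, 1.0, 0.003, -0.002]
ft_force: [-0.5, 0.5, -0.1]
gripper_width: 7.3
```

```bash
python3 - <<'E'
from h import *
s=robot.get_state();print(s['tcp_pos'],s['gripper_width'])
a=robot.read_camera("scene")[:,:,::-1].copy()
crop(a,170,130,270,230,6,"pics/k2.png")
p=s['tcp_pos']
for dz in (0,19,28,40): print(dz,(proj("scene",p+[0,0,dz])-[170,130]+.5)*6)
E
```

```text
[659.53994561  39.81532023 251.46553058] 7.309418751357923
0 [[253.30262575 332.07275133]]
19 [[250.4340041  287.82725547]]
28 [[249.05044798 266.48734596]]
40 [[247.18032285 237.64261717]]
```

View pics/k2.png

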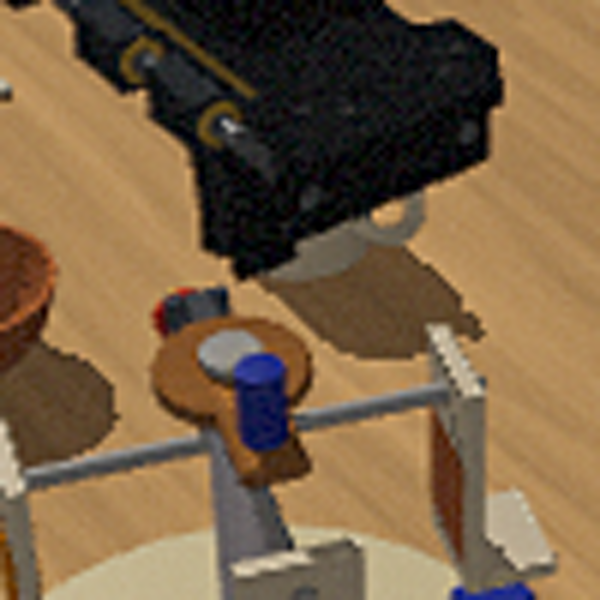

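```bash
python3 - <<'E'
from h import *
for z in (318,346):
  for x in(-37.5,37.5): print(z,x,(proj("top",[658.3+x,39.2-95,z])-[205,70]+.5)*5, (proj("scene",[658.3+x,39.2+95,z])-[170,130]+.5)*6)
E
```

```text
318 -37.5 [[382.44443581 302.30882317]] [[510.22654318 268.64907639]]
318 37.5 [[381.12327022 156.57236319]] [[311.23804757 357.32269811]]
346 -37.5 [[385.37746558 286.44433954]] [[510.69110689 195.65235733]]
346 37.5 [[383.9955336  137.45648855]] [[307.59650924 283.15401191]]
```

>>> {"api": "carry_out", "payload": {
  "rows": [
    [0,0,0,0,0,0],
    [0,0,0,0,0,0],
    [0,0,0,0,0,0],
    [-0.1,0.1,-1,0,0,0],
    [0,0,-1,0,0,0],
    [0,0,-0.6,0,0,0],
    [0,0,0,0,0,0]
  ],
  "jaw": 0.45
}}

```text
time_s: 3.88
tcp_pos: [657.9, 40.9, 222.5]
tcp_rot: [-0.004, 1.0, 0.003, -0.003]
ft_force: [-0.6, -0.8, -0.8]
gripper_width: 38.8
```

```bash
python3 - <<'E'
from h import *
s=robot.get_state();print(s['tcp_pos'],s['gripper_width'],s['ft_force'])
a=robot.read_camera("scene")[:,:,::-1].copy()
crop(a,170,130,270,230,6,"pics/k3.png")
p=s['tcp_pos']
for dz in (0,19,28,40): print(dz,(proj("scene",p+[0,0,dz])-[170,130]+.5)*6)
E
```

```text
[657.91461584  40.85452065 222.53145249] 38.83081911067343 [-0.63541737 -0.78490968 -0.81056225]
0 [[263.08208874 397.18638224]]
19 [[260.38431482 354.54273125]]
28 [[259.08359174 333.98223116]]
40 [[257.32587697 306.19807374]]
```

View pics/k3.png

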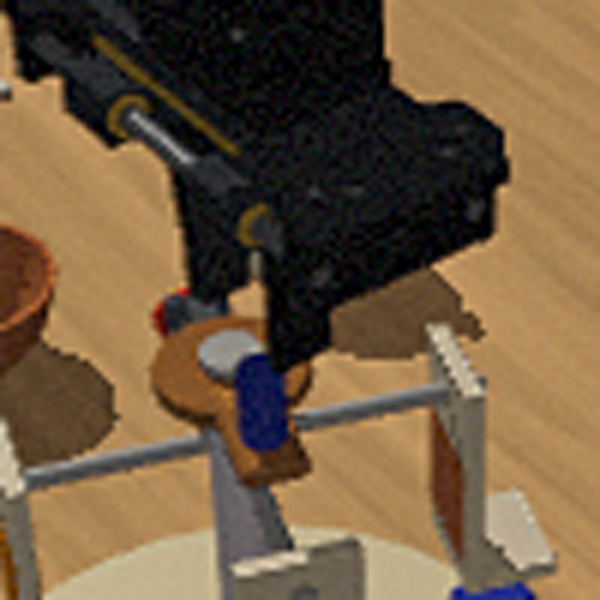

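>>> {"api": "carry_out", "payload": {
  "rows": [
    [0.05,0,-0.5,0,0,0],
    [0,0,-0.4,0,0,0],
    [0,0,0,0,0,0],
    [0,0,0,0,0,0],
    [0,0,0,0,0,0]
  ],
  "jaw": 0.1
}}

```text
time_s: 4.55
tcp_pos: [659.0, 41.0, 214.0]
tcp_rot: [-0.004, 1.0, 0.003, -0.002]
ft_force: [-0.1, -0.1, 0.4]
gripper_width: 9.5
```

```bash
python3 - <<'E'
from h import *
s=robot.get_state();print(s['tcp_pos'],s['gripper_width'],s['ft_force'])
a=robot.read_camera("scene")[:,:,::-1].copy()
b=robot.read_camera("top")[:,:,::-1].copy()
crop(a,170,130,270,230,6,"pics/k4.png");cv2.imwrite("pics/k4t.png",b)
E
```

```text
[659.00166491  40.95326369 214.03248932] 9.452928117725488 [-0.13992024 -0.13958357  0.38699198]
```

View pics/k4.png

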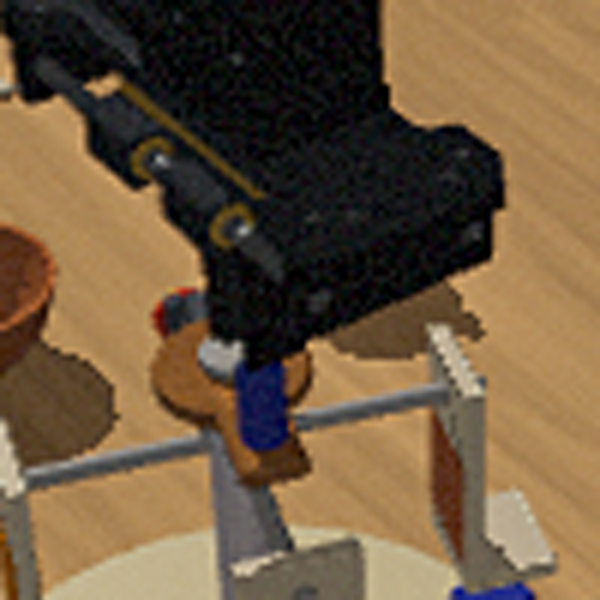

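View pics/k4t.png

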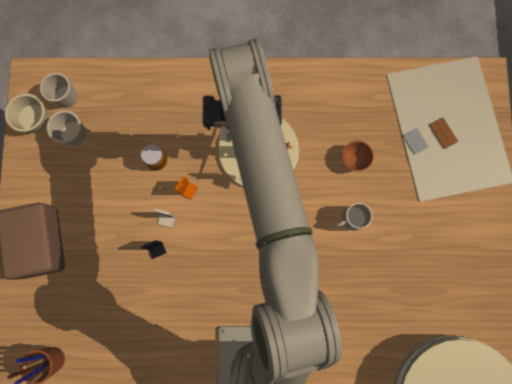

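The fingers really are about 27 mm above the reported TCP: they closed to 9 mm just above the 18 mm knob. I allow for that offset, open the jaws, and go lower around the knob.

>>> {"api": "carry_out", "payload": {
  "rows": [
    [0,0,0.3,0,0,0],
    [0,0,0,0,0,0],
    [0,0,0,0,0,0],
    [0,0,-0.8,0,0,0],
    [0,0,-0.7,0,0,0],
    [0,0,-0.5,0,0,0],
    [0,0,0,0,0,0]
  ],
  "jaw": 0.45
}}

```text
time_s: 5.52
tcp_pos: [658.7, 40.9, 195.3]
tcp_rot: [-0.004, 1.0, 0.003, -0.002]
ft_force: [0.1, 0.7, 0.6]
gripper_width: 39.1
```

```bash
python3 - <<'E'
from h import *
s=robot.get_state();print(s['tcp_pos'],s['gripper_width'],s['ft_force'])
a=robot.read_camera("scene")[:,:,::-1].copy()
crop(a,170,130,270,230,6,"pics/k5.png")
E
```

```text
[658.70202148  40.90124911 195.27429103] 39.129567756587925 [0.13265552 0.70217477 0.64411649]
```

View pics/k5.png

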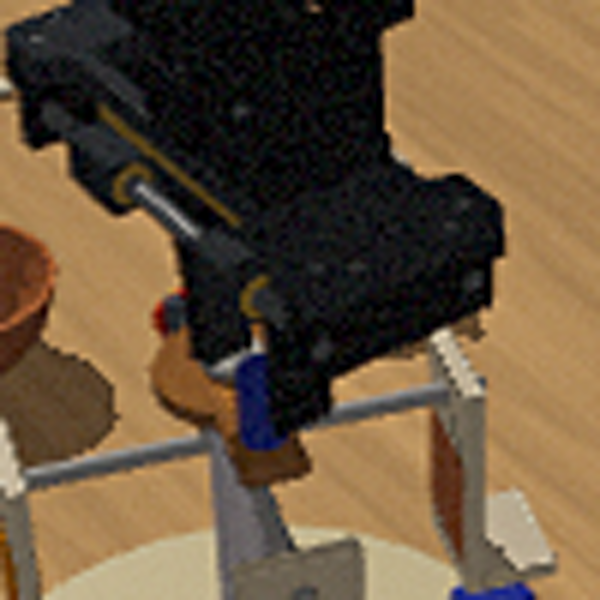

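>>> {"api": "carry_out", "payload": {
  "rows": [
    [0,0,-0.4,0,0,0],
    [0,0,0,0,0,0],
    [0,0,0,0,0,0],
    [0,0,0,0,0,0],
    [0,0,0,0,0,0]
  ],
  "jaw": 0
}}

```text
time_s: 6.2
tcp_pos: [659.1, 41.8, 191.9]
tcp_rot: [-0.004, 1.0, 0.004, -0.002]
ft_force: [0.2, 0.9, -1.5]
gripper_width: 16.8
```

>>> {"api": "carry_out", "payload": {
  "rows": [
    [0.65,-0.27,0,0,0,0],
    [0.6,-0.37,0,0,0,0],
    [0.5,-0.45,0,0,0,0],
    [0,0,0,0,0,0]
  ]
}}

```text
time_s: 6.7
tcp_pos: [674.3, 33.2, 191.9]
tcp_rot: [-0.005, 1.0, 0.005, -0.005]
ft_force: [4.1, -2.3, -0.7]
gripper_width: 16.7
```

>>> {"api": "carry_out", "payload": {
  "rows": [
    [0.6,-0.65,0,0,0,0],
    [0.45,-0.75,0,0,0,0],
    [0.3,-0.8,0,0,0,0],
    [0,0,0,0,0,0]
  ]
}}

```text
time_s: 7.2
tcp_pos: [686.6, 16.3, 191.9]
tcp_rot: [-0.008, 1.0, 0.008, -0.006]
ft_force: [3.7, -4.5, -0.5]
gripper_width: 16.8
```

>>> {"api": "carry_out", "payload": {
  "rows": [
    [0.2,-0.7,0,0,0,0],
    [0.1,-0.7,0,0,0,0],
    [0,-0.2,0,0,0,0],
    [0,0,0,0,0,0]
  ]
}}

```text
time_s: 7.7
tcp_pos: [689.5, 5.6, 191.9]
tcp_rot: [-0.011, 1.0, 0.011, -0.006]
ft_force: [0.7, 1.7, -1.1]
gripper_width: 17.1
```

>>> {"api": "carry_out", "payload": {
  "rows": [
    [0.05,-0.6,0,1,0,-1],
    [0,-0.3,0,0,0,0],
    [0,0,0,0,0,0]
  ]
}}

```text
time_s: 8.07
tcp_pos: [689.9, -1.2, 191.9]
tcp_rot: [-0.021, 1.0, 0.003, -0.006]
ft_force: [2.5, 3.2, -1.4]
gripper_width: 16.8
```

```bash
python3 - <<'E'
from h import *
a=robot.read_camera("scene")[:,:,::-1].copy()
b=robot.read_camera("top")[:,:,::-1].copy()
crop(a,160,150,280,250,6,"pics/k6.png");crop(b,205,70,315,200,4.6,"pics/k6t.png")
E
```

```text
(no output)
```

View pics/k6.png

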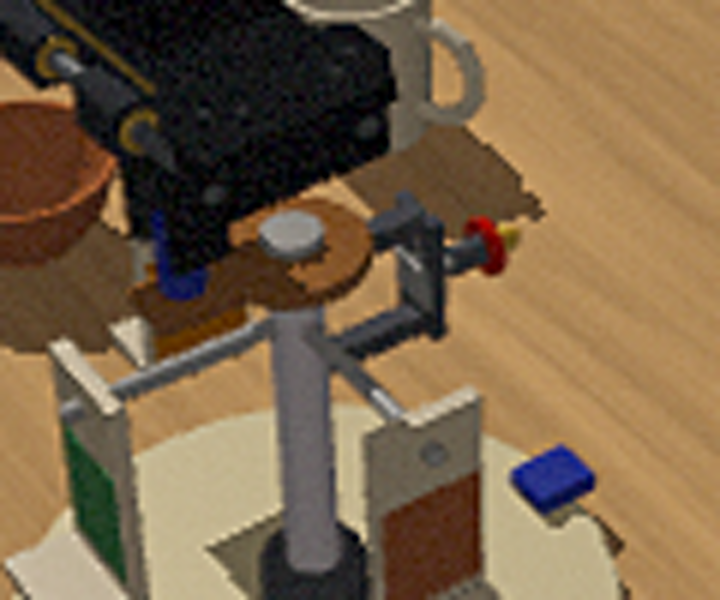

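View pics/k6t.png

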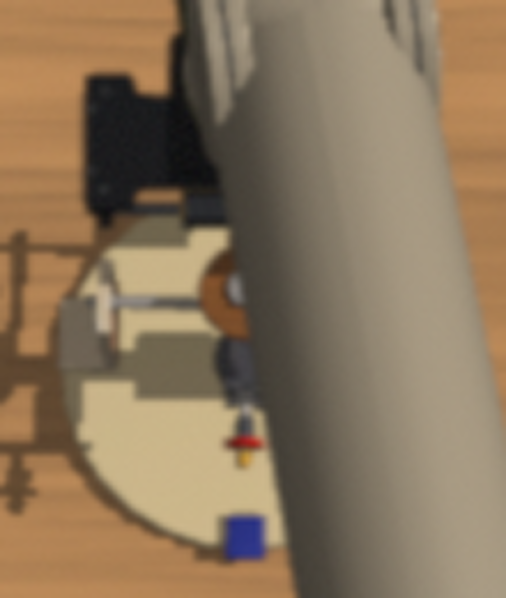

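```bash
cat >> h.py <<'E'
def tri(ps,pt,x0=(560,0,165)):
    r=lambda X:np.r_[proj("scene",X)[0]-ps,proj("top",X)[0]-pt]
    s=least_squares(r,x0);return s.x,s.fun
E
python3 - <<'E'
from h import *
S=lambda p:uc(p,6,(160,150));T=lambda p:uc(p,4.6,(205,70))
print("tip",tri(S((517,234)),T((244,465))))
print("pad",tri(S((486,246)),T((244,442))))
print("mark",tri(S((552,468)),T((245,537)),(530,0,26)))
print("mark z26",back("top",T((245,537)),26),"tip z168",back("top",T((244,462)),168),back("top",T((244.5,442)),168))
E
```

```text
tip (array([547.30556362,   2.18137055, 164.71027617]), array([-0.34607457, -0.06114212, -0.27717125,  0.31043476]))
pad (array([561.53384258,   1.90487241, 165.29474518]), array([-0.22646285, -0.04081342, -0.18154241,  0.20590626]))
mark (array([ 5.26974700e+02, -5.70592345e-02,  2.73547561e+01]), array([ 0.17208175,  0.02872363,  0.14180521, -0.15342026]))
mark z26 [5.26721494e+02 3.68184766e-01 2.60000000e+01] tip z168 [549.36523224   1.42496629 168.        ] [561.55989211   1.11248138 168.        ]
```

>>> {"api": "carry_out", "payload": {
  "rows": [
    [0,0,0,0,0,0],
    [0,0,0,0,0,0],
    [0,0,0,0,0,0],
    [0,0,2,0,0,0],
    [0,0,4,-1.2,0,0],
    [0,0,4,-1.2,-0.7,-3],
    [-2,3,2,0,0,-4],
    [-4,5,0,0,0,-4]
  ],
  "jaw": 0.45
}}

```text
time_s: 9.18
tcp_pos: [628.6, 71.6, 313.5]
tcp_rot: [0.002, 0.995, -0.102, -0.001]
ft_force: [0.6, 1.0, -0.4]
gripper_width: 39.1
```

>>> {"api": "carry_out", "payload": {
  "rows": [
    [-4,5,0,0,0,-4],
    [-4,5,0,0,0,0],
    [-3,4,0,0,0,0],
    [-2,2,0,0,0,0],
    [0,0,0,0,0,0]
  ],
  "jaw": 0.72
}}

```text
time_s: 9.8
tcp_pos: [493.0, 236.7, 315.9]
tcp_rot: [0.002, 0.991, -0.135, 0.001]
ft_force: [0.5, 0.5, -0.3]
gripper_width: 62.5
```

```bash
python3 - <<'E'
from h import *
a=robot.read_camera("scene")[:,:,::-1].copy()
b=robot.read_camera("top")[:,:,::-1].copy()
cv2.imwrite("pics/s1.png",a);cv2.imwrite("pics/t1.png",b)
crop(a,170,150,280,250,7,"pics/k7.png");crop(b,205,95,315,205,5.4,"pics/k7t.png")
t=lambda p:uc(p,6,(130,170))
for p in[(270,110),(325,150),(365,175),(405,100),(320,40)]: print(back("top",t(p),8 if p[0]>330 else 50).round())
print(robot.get_state()['tcp_pos'],robot.get_state()['tcp_rot'])
E
```

```text
[518. 249.  50.]
[498. 221.  50.]
[491. 207.   8.]
[530. 187.   8.]
[554. 225.  50.]
[494.81830654 234.34080185 315.45569635] [ 2.34347356e-03  9.90552290e-01 -1.37114610e-01  5.02771385e-04]
```

View pics/k7.png

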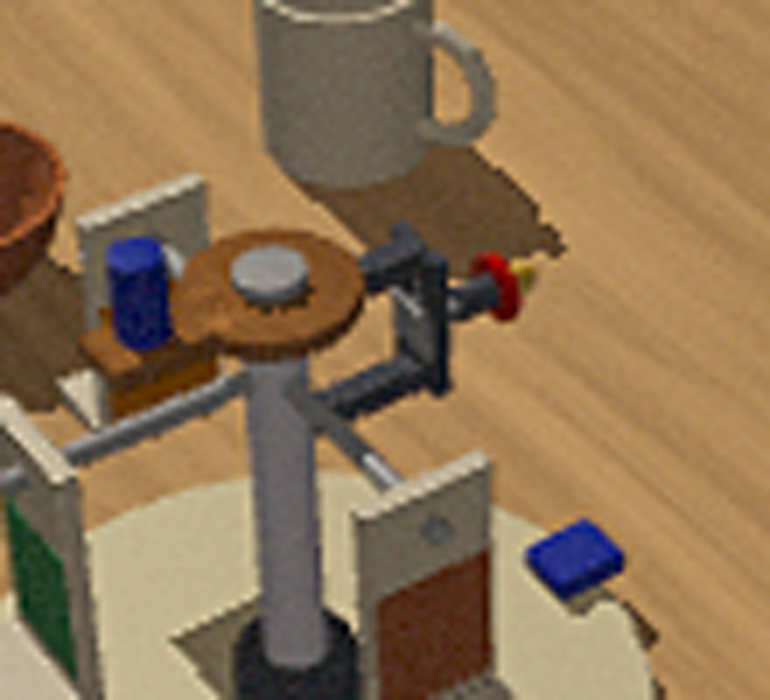

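View pics/k7t.png

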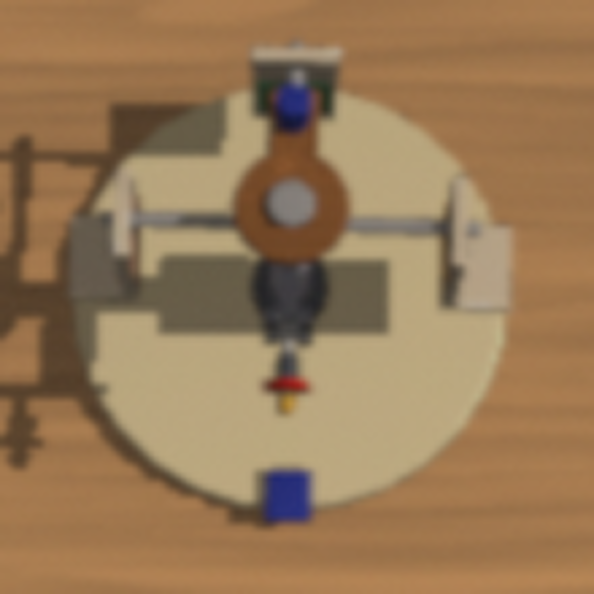

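View pics/s1.png

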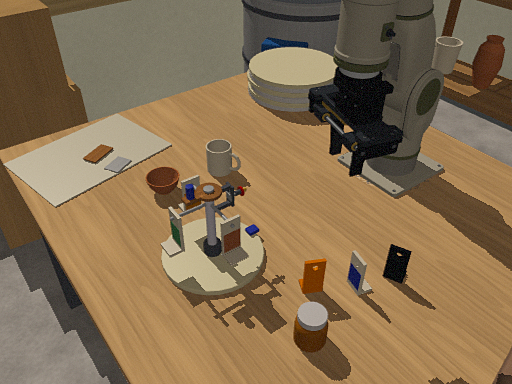

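```bash
python3 - <<'E'
from h import *
a=cv2.imread("pics/s1.png");b=cv2.imread("pics/t1.png")
ax=np.array([645.2,-1.2,0])
def dr(n,im,x0,y0,x1,y1,s,th,fy):
    c=cv2.resize(im[y0:y1,x0:x1],None,fx=s,fy=s,interpolation=cv2.INTER_CUBIC)
    for k in(1,2,3):
        # tile: outward = Rz(th+k90)*(-x)
        R=rz(th+k*np.pi/2)
        P=np.array(TL,float)+[-86,0,84]
        P=P@R.T+ax
        q=((proj(n,P)-[x0,y0]+.5)*s-.5).round().astype(int)
        for i,j in [(2,3),(3,4),(4,5),(5,2),(8,9),(8,10),(10,11),(11,9)]: cv2.line(c,tuple(map(int,q[i])),tuple(map(int,q[j])),(0,0,255),1)
    def pl(X,col,cl=False):
        q=((proj(n,X)-[x0,y0]+.5)*s-.5).round().astype(int).reshape(-1,1,2);cv2.polylines(c,[q],cl,col,1)
    R=rz(th);pl(np.array([[-45,0,165],[-99,0,165.]])@R.T+ax,(255,255,0));
    t=np.linspace(0,6.28,40);pl(np.c_[45+9*np.cos(t),9*np.sin(t),0*t+237]@R.T+ax,(0,255,255))
    pl(np.c_[10*np.cos(t),10*np.sin(t),0*t+211]+ax,(0,255,255))
    R=rz(fy);pl(np.array([[-100,13,26],[-100,-13,26],[-130,-13,26],[-130,13,26.]])@R.T+ax,(0,255,0),True)
    return c
for i,th in enumerate((0,-.03)):
    c=dr("top",b,205,95,315,205,5.4,th,0); cv2.imwrite(f"pics/o_t{i}.png",c)
cv2.imwrite("pics/o_s.png",np.hstack([dr("scene",a,150,175,280,285,3,th,0) for th in(0,-.03)]))
E
```

```text
(no output)
```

View pics/o_t0.png

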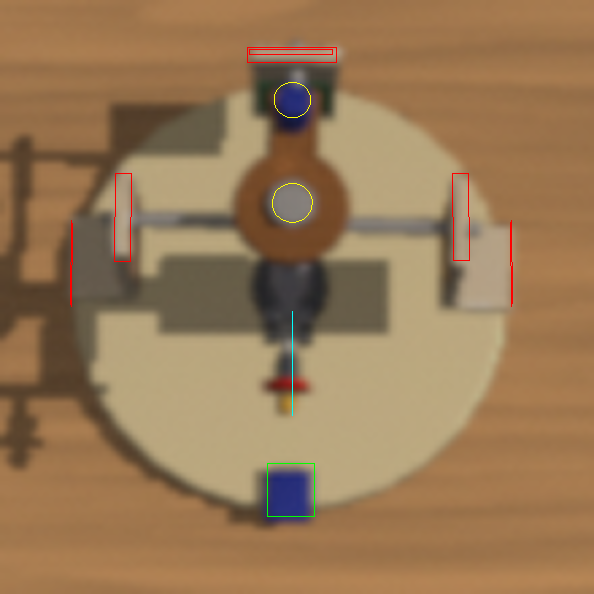

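View pics/o_t1.png

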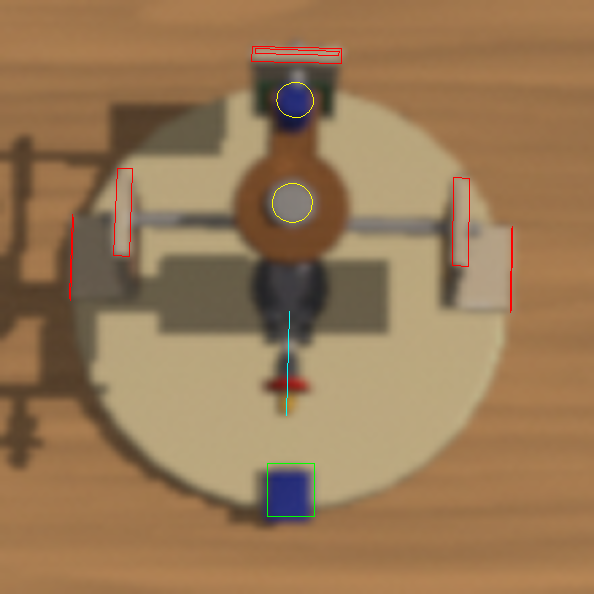

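View pics/o_s.png

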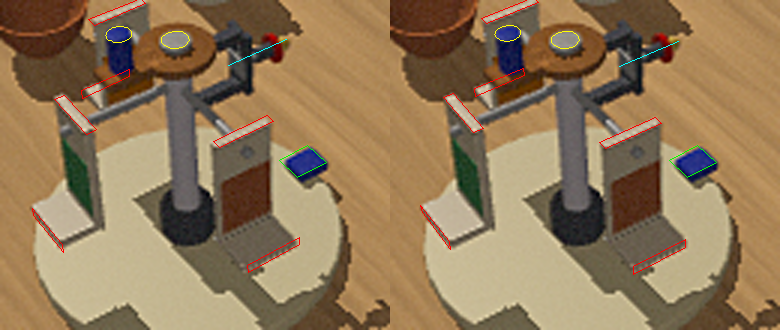

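Rotor: hook, knob and tiles fit θ≈−0.02 in world and the mark fits −0.012, so the hook stands over the mark within about 0.6°. The hook height triangulates to about 165 mm. Next is the tile.

>>> {"api": "carry_out", "payload": {
  "rows": [
    [-2,1.5,-3,0,0,0.8],
    [-2,1.5,-5,0,0,0],
    [-0.5,0.5,-5,0,0,0],
    [0,0,-3,0,0,0],
    [0,0,0,0,0,0],
    [0,0,0,0,0,0]
  ]
}}

```text
time_s: 10.65
tcp_pos: [455.3, 262.5, 151.9]
tcp_rot: [0.002, 0.991, -0.137, 0.002]
ft_force: [0.7, -0.1, 0.8]
gripper_width: 63.1
```

```bash
python3 - <<'E'
from h import *
s=robot.get_state();p=s['tcp_pos'];print(p,s['tcp_rot'])
a=robot.read_camera("scene")[:,:,::-1].copy();b=robot.read_camera("top")[:,:,::-1].copy()
crop(a,310,180,410,305,4.8,"pics/g1.png");cv2.imwrite("pics/g1t.png",cv2.resize(b[150:270,100:240],None,fx=5,fy=5))
j=rz(-.26)[:,1]
for k in(-31,0,31): print(k,(proj("scene",p+k*j+[0,0,27])-[310,180]+.5)*4.8)
E
```

```text
[455.27287361 262.54393619 151.92490693] [ 0.00243262  0.99055146 -0.13711101  0.00156691]
-31 [[185.74586623 196.16955714]]
0 [[223.08589153 241.47721598]]
31 [[262.16929905 288.90026083]]
```

View pics/g1.png

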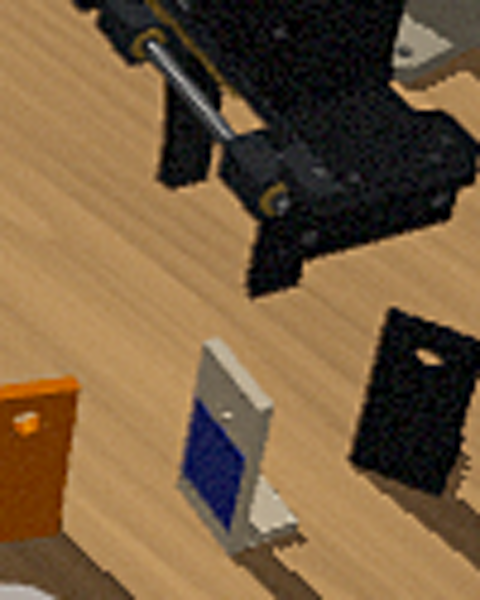

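View pics/g1t.png

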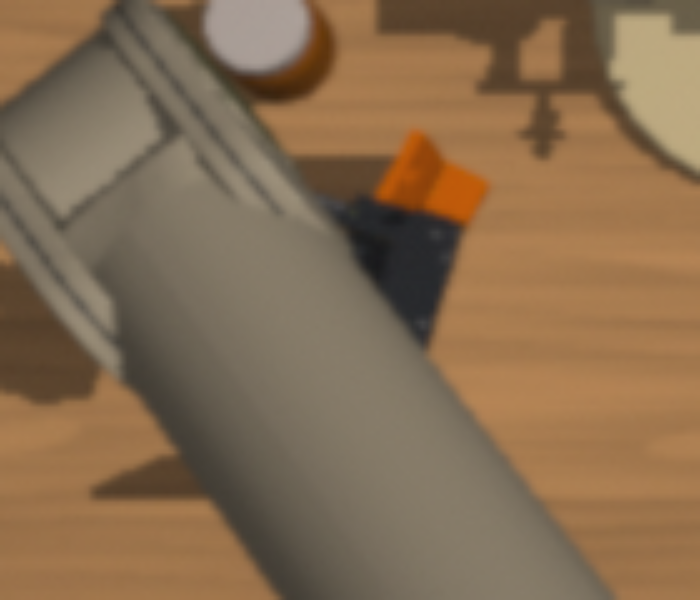

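>>> {"api": "carry_out", "payload": {
  "rows": [
    [-0.8,0.8,-1,0,0,1],
    [-0.4,0.4,-2,0,0,0],
    [0,0,0,0,0,0]
  ]
}}

```text
time_s: 11.12
tcp_pos: [443.2, 276.8, 122.9]
tcp_rot: [0.001, 0.992, -0.127, 0.003]
ft_force: [0.1, -0.1, 0.7]
gripper_width: 62.8
```

>>> {"api": "carry_out", "payload": {
  "rows": [
    [-0.1,-0.1,-2,0,0,0],
    [0,0,-2.5,0,0,0],
    [0,0,-2,0,0,0],
    [0,0,-0.8,0,0,0],
    [0,0,0,0,0,0]
  ]
}}

```text
time_s: 11.75
tcp_pos: [443.9, 278.4, 52.6]
tcp_rot: [-0.001, 0.992, -0.126, 0.006]
ft_force: [0.1, 0.8, 0.4]
gripper_width: 62.6
```

```bash
python3 - <<'E'
from h import *
s=robot.get_state();p=s['tcp_pos'];print(p,s['tcp_rot'])
a=robot.read_camera("scene")[:,:,::-1].copy()
crop(a,310,180,410,305,4.8,"pics/g2.png")
E
```

```text
[443.93836556 278.42642301  52.55501292] [-8.57841778e-04  9.92048470e-01 -1.25715390e-01  5.89395547e-03]
```

View pics/g2.png

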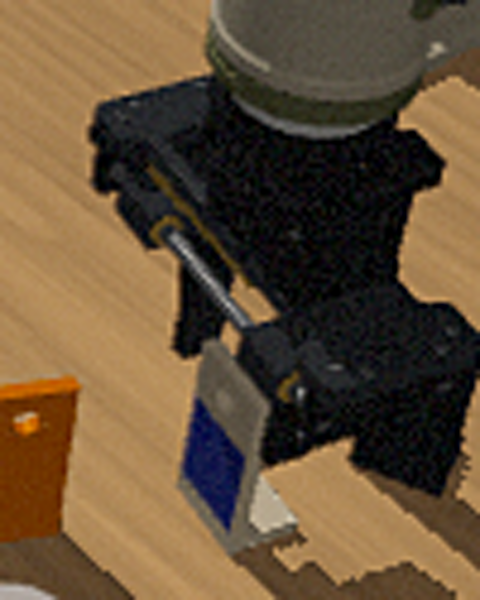

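>>> {"api": "carry_out", "payload": {
  "rows": [
    [-0.15,-0.3,-0.8,0,0.7,0],
    [0,0,-0.8,0,0,0],
    [0,0,0,0,0,0]
  ]
}}

```text
time_s: 12.18
tcp_pos: [443.5, 275.7, 37.3]
tcp_rot: [-0.001, 0.992, -0.126, 0.001]
ft_force: [-0.3, 0.1, 0.1]
gripper_width: 62.5
```

>>> {"api": "carry_out", "payload": {
  "rows": [
    [0,0,0,0,0,0],
    [0,0,0,0,0,0],
    [0,0,0,0,0,0],
    [0,0,0,0,0,0]
  ],
  "jaw": 0.2,
  "grip_force": 20
}}

```text
time_s: 12.68
tcp_pos: [443.6, 275.8, 37.6]
tcp_rot: [-0.001, 0.992, -0.126, 0.001]
ft_force: [0.1, 0.7, 0.3]
gripper_width: 45.6
```

>>> {"api": "carry_out", "payload": {
  "rows": [
    [0,0,1,0,0,0],
    [0,0,3,0,0,0],
    [0,0,4,0,0,0],
    [0,0,4,0,0,0],
    [0,0,4,0,0,0],
    [0,0,3,0,0,0],
    [0,0,0,0,0,0]
  ]
}}

```text
time_s: 13.55
tcp_pos: [442.1, 275.8, 237.9]
tcp_rot: [-0.002, 0.992, -0.125, 0.001]
ft_force: [0.8, 0.1, -0.9]
gripper_width: 45.6
```

```bash
python3 - <<'E'
from h import *
s=robot.get_state();p=s['tcp_pos'];print(p,s['tcp_rot'],s['ft_force'],s['gripper_width'])
a=robot.read_camera("scene")[:,:,::-1].copy()
R=rz(2*np.arcsin(s['tcp_rot'][2]));pos=p+[-1.3,-.8,-37.6]
c=cv2.resize(a[110:250,290:410],None,fx=4.2,fy=4.2,interpolation=cv2.INTER_CUBIC);cv2.imwrite("pics/l1r.png",c)
d=c.copy();drawtile(d,"scene",pos,R,4.2,(290,110),(0,0,255));cv2.imwrite("pics/l1.png",np.hstack([c,d])[:, :800])
cv2.imwrite("pics/l1.png",np.hstack([c[100:,50:400],d[100:,50:400]]))
E
```

```text
[442.1285832  275.81409375 237.93863672] [-0.00182705  0.99211954 -0.12527326  0.00144523] [ 0.7846286   0.10726413 -0.89608841] 45.59482539370535
```

View pics/l1.png

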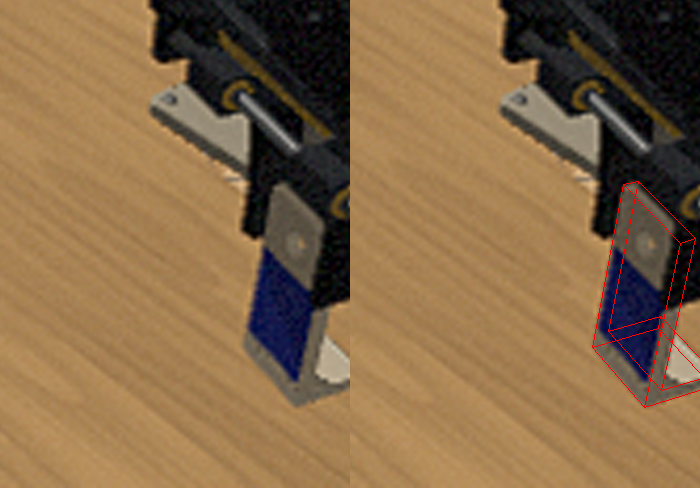

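>>> {"api": "carry_out", "payload": {
  "rows": [
    [1,-2,1,0,0,2],
    [1.6,-4,0.5,0,0,3],
    [1.6,-4,0,0,0,3],
    [1.6,-4,0,0,0,3],
    [1.5,-4,0,0,0,1],
    [1,-3,0,0,0,0],
    [0.5,-1,0,0,0,0],
    [0,0,0,0,0,0]
  ]
}}

```text
time_s: 14.6
tcp_pos: [526.0, 48.7, 243.5]
tcp_rot: [0.0, 1.0, -0.015, -0.006]
ft_force: [-0.4, 0.4, -0.3]
gripper_width: 46.0
```

>>> {"api": "carry_out", "payload": {
  "rows": [
    [0.8,-1.5,0,0,-0.7,0],
    [0.8,-1.5,0,0,0,0],
    [0.4,-0.8,0,0,0,0],
    [0,0,0,0,0,0]
  ]
}}

```text
time_s: 15.1
tcp_pos: [546.9, 10.8, 243.3]
tcp_rot: [-0.0, 1.0, -0.014, 0.0]
ft_force: [-0.6, 0.1, -0.7]
gripper_width: 45.7
```

```bash
python3 - <<'E'
from h import *
s=robot.get_state();p=s['tcp_pos'];print(p,s['tcp_rot'],s['ft_force'],s['gripper_width'])
a=robot.read_camera("scene")[:,:,::-1].copy()
b=robot.read_camera("top")[:,:,::-1].copy()
R=rz(2*np.arcsin(s['tcp_rot'][2]));pos=p+[-1.3,-.8,-37.6]
c=cv2.resize(a[120:220,180:290],None,fx=7,fy=7,interpolation=cv2.INTER_CUBIC)
drawtile(c,"scene",pos,R,7,(180,120),(0,0,255));cv2.imwrite("pics/l2.png",c[:600])
c=cv2.resize(c,None,fx=1,fy=1)
crop(b,205,95,315,205,5.4,"pics/l2t.png")
E
```

```text
[546.87521176  10.82408285 243.25136886] [-2.58857760e-05  9.99908384e-01 -1.35324235e-02  3.10339001e-04] [-0.60684309  0.07860238 -0.66543758] 45.68796638549466
```

View pics/l2.png

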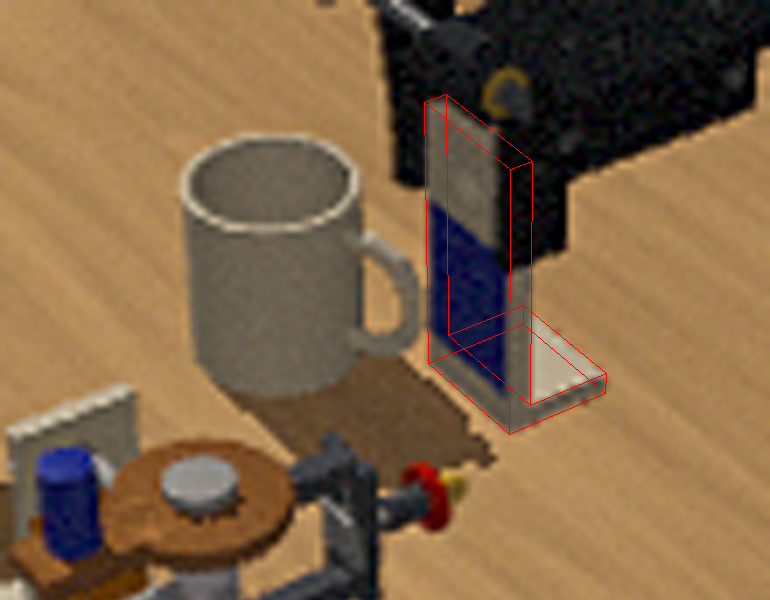

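View pics/l2t.png

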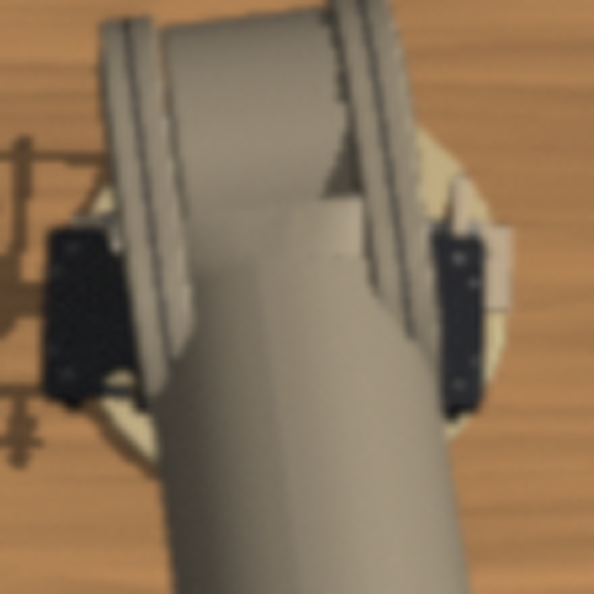

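>>> {"api": "carry_out", "payload": {
  "rows": [
    [0.3,-0.5,-0.8,0,0,0],
    [0.1,-0.2,-0.8,0,0,0],
    [0,0,-0.3,0,0,0],
    [0,0,0,0,0,0]
  ]
}}

```text
time_s: 15.7
tcp_pos: [550.4, 5.3, 222.5]
tcp_rot: [-0.0, 1.0, -0.012, -0.0]
ft_force: [-0.5, 0.9, -0.8]
gripper_width: 46.0
```

>>> {"api": "carry_out", "payload": {
  "rows": [
    [0.1,-0.3,-0.4,0,0,0],
    [0,-0.1,-0.3,0,0,0],
    [0,0,0,0,0,0]
  ]
}}

```text
time_s: 16.08
tcp_pos: [551.5, 1.2, 215.3]
tcp_rot: [-0.0, 1.0, -0.012, 0.0]
ft_force: [-0.9, -0.5, -0.7]
gripper_width: 45.6
```

>>> {"api": "carry_out", "payload": {
  "rows": [
    [0,0,-0.15,0,0,0],
    [0,0,-0.15,0,0,0],
    [0,0,0,0,0,0]
  ]
}}

```text
time_s: 16.45
tcp_pos: [551.6, 1.3, 212.3]
tcp_rot: [-0.0, 1.0, -0.012, 0.0]
ft_force: [0.3, -0.2, -0.2]
gripper_width: 45.8
```

>>> {"api": "carry_out", "payload": {
  "rows": [
    [0,0,-0.12,0,0,0],
    [0,0,0,0,0,0]
  ]
}}

```text
time_s: 16.7
tcp_pos: [551.6, 1.4, 211.0]
tcp_rot: [-0.0, 1.0, -0.012, 0.0]
ft_force: [0.1, -1.3, -0.7]
gripper_width: 45.5
```

>>> {"api": "carry_out", "payload": {
  "rows": [
    [0,0,-0.12,0,0,0],
    [0,0,0,0,0,0]
  ]
}}

```text
time_s: 16.95
tcp_pos: [551.6, 1.4, 209.8]
tcp_rot: [-0.0, 1.0, -0.012, 0.0]
ft_force: [-0.3, 0.0, -1.3]
gripper_width: 45.8
```

>>> {"api": "carry_out", "payload": {
  "rows": [
    [0,0,-0.1,0,0,0],
    [0,0,0,0,0,0]
  ]
}}

```text
time_s: 17.2
tcp_pos: [551.7, 1.4, 208.8]
tcp_rot: [-0.0, 1.0, -0.012, 0.0]
ft_force: [0.4, 0.2, -1.2]
gripper_width: 45.9
```

>>> {"api": "carry_out", "payload": {
  "rows": [
    [0,0,-0.1,0,0,0],
    [0,0,0,0,0,0]
  ]
}}

```text
time_s: 17.45
tcp_pos: [551.7, 1.3, 207.7]
tcp_rot: [-0.0, 1.0, -0.012, 0.0]
ft_force: [0.1, -0.2, -0.4]
gripper_width: 45.9
```

Tile underside is at 170.1 mm and there is no contact yet.

>>> {"api": "carry_out", "payload": {
  "rows": [
    [0,0,-0.1,0,0,0],
    [0,0,0,0,0,0]
  ]
}}

```text
time_s: 17.7
tcp_pos: [551.7, 1.4, 206.6]
tcp_rot: [-0.0, 1.0, -0.012, 0.0]
ft_force: [0.5, -0.4, -1.1]
gripper_width: 45.7
```

>>> {"api": "carry_out", "payload": {
  "rows": [
    [0,0,-0.1,0,0,0],
    [0,0,0,0,0,0]
  ]
}}

```text
time_s: 17.95
tcp_pos: [552.0, 1.3, 206.3]
tcp_rot: [-0.0, 1.0, -0.012, 0.001]
ft_force: [-0.7, 0.4, 0.9]
gripper_width: 45.9
```

>>> {"api": "carry_out", "payload": {
  "rows": [
    [0,0,-0.1,0,0,0],
    [0,0,0,0,0,0]
  ]
}}

```text
time_s: 18.2
tcp_pos: [552.3, 1.4, 206.2]
tcp_rot: [-0.0, 1.0, -0.012, 0.002]
ft_force: [-1.0, -0.2, 3.5]
gripper_width: 45.7
```

```bash
python3 - <<'E'
from h import *
s=robot.get_state();p=s['tcp_pos'];print(p,s['tcp_rot'],s['ft_force'],s['gripper_width'])
a=robot.read_camera("scene")[:,:,::-1].copy()
crop(a,200,140,290,220,7,"pics/p1.png")
E
```

```text
[552.33154064   1.35173098 206.15706626] [-2.82019346e-04  9.99926496e-01 -1.20180618e-02  1.57751871e-03] [-1.01122918 -0.18599994  3.54422191] 45.679850519825756
```

View pics/p1.png

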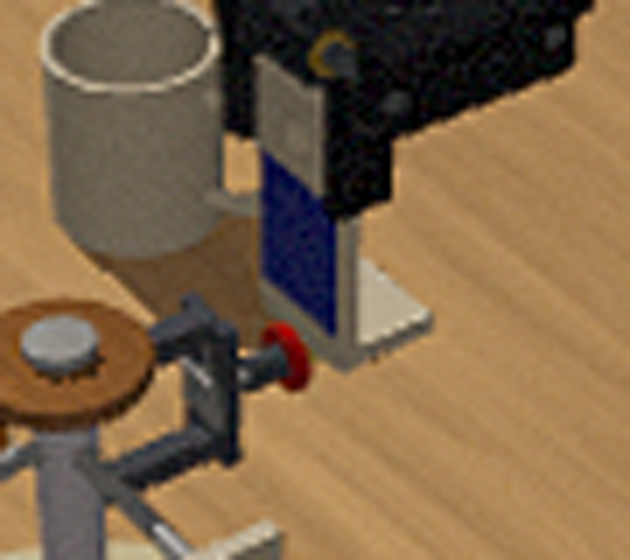

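Contact is confirmed: 3.5 N at TCP z 206.3. The head top is at 168.7, so the hook centre is at about 163.7. I back off, go outward, and lower the tile until its hole is level with the hook (TCP z ≈ 119).

>>> {"api": "carry_out", "payload": {
  "rows": [
    [0,0,0.5,0,0,0],
    [-0.6,0,0.6,0,0,0],
    [-1,0.05,0,0,0,0],
    [-0.8,0,0,0,0,0],
    [0,0,0,0,0,0]
  ]
}}

```text
time_s: 18.88
tcp_pos: [525.8, 1.9, 216.9]
tcp_rot: [-0.0, 1.0, -0.012, 0.001]
ft_force: [-0.4, -0.0, -0.8]
gripper_width: 45.6
```

>>> {"api": "carry_out", "payload": {
  "rows": [
    [0,0,-1.5,0,0,0],
    [0,0,-2.5,0,0,0],
    [0,0,-2.5,0,0,0],
    [0,0,-1.2,0,0,0],
    [0,0,-0.3,0,0,0],
    [0,0,0,0,0,0]
  ]
}}

```text
time_s: 19.62
tcp_pos: [525.4, 1.8, 131.4]
tcp_rot: [-0.0, 1.0, -0.012, 0.0]
ft_force: [-0.4, -1.0, -0.7]
gripper_width: 46.1
```

>>> {"api": "carry_out", "payload": {
  "rows": [
    [0,0,-0.6,0,0,0],
    [0,0,-0.4,0,0,0],
    [0,0,0,0,0,0]
  ]
}}

```text
time_s: 20.0
tcp_pos: [526.3, 1.9, 122.1]
tcp_rot: [-0.0, 1.0, -0.012, 0.001]
ft_force: [0.1, 0.1, 0.0]
gripper_width: 45.9
```

```bash
python3 - <<'E'
from h import *
s=robot.get_state();p=s['tcp_pos'];print(p,s['tcp_rot'],s['ft_force'],s['gripper_width'])
a=robot.read_camera("scene")[:,:,::-1].copy()
b=robot.read_camera("top")[:,:,::-1].copy()
crop(a,200,140,290,220,8,"pics/p2.png");crop(b,205,95,315,205,5.4,"pics/p2t.png")
pos=p+[-1.2,-.9,-37.6];R=rz(2*np.arcsin(s['tcp_rot'][2]))
c=cv2.imread("pics/p2.png");drawtile(c,"scene",pos,R,8,(200,140),(0,0,255))
for X,col in((pos+R@[4,0,82],(0,255,0)),([546.2,1.3,163.7],(255,255,0)),([555.2,1.1,163.7],(255,0,255))):
    q=(proj("scene",X)[0]-[200,140]+.5)*8;cv2.circle(c,tuple(map(int,q)),3,col,-1);print(q)
cv2.imwrite("pics/p2.png",c[:600])
E
```

```text
[526.32464739   1.85709378 122.11487398] [-3.39282183e-04  9.99926666e-01 -1.20246420e-02  1.39852182e-03] [0.09149635 0.10288792 0.00141052] 45.892133227052085
[414.71706998 362.12635403]
[368.54411008 391.97513475]
[343.06941836 403.11094737]
```

View pics/p2.png

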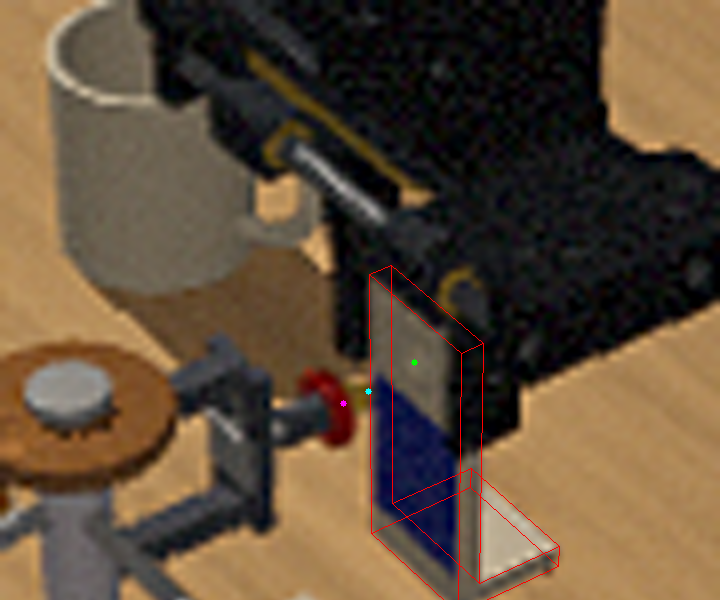

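>>> {"api": "carry_out", "payload": {
  "rows": [
    [0.3,0.03,-0.25,0,0,0],
    [0.4,0,0,0,0,0],
    [0.2,0,0,0,0,0],
    [0,0,0,0,0,0]
  ]
}}

```text
time_s: 20.6
tcp_pos: [536.5, 2.2, 120.0]
tcp_rot: [-0.0, 1.0, -0.012, 0.002]
ft_force: [-0.1, -0.4, -1.2]
gripper_width: 45.4
```

>>> {"api": "carry_out", "payload": {
  "rows": [
    [0.3,0,-0.07,0,0,0],
    [0.2,0,0,0,0,0],
    [0.1,0,0,0,0,0],
    [0,0,0,0,0,0]
  ]
}}

```text
time_s: 21.1
tcp_pos: [542.9, 2.3, 119.3]
tcp_rot: [-0.0, 1.0, -0.012, 0.002]
ft_force: [0.6, 0.2, -0.3]
gripper_width: 45.5
```

>>> {"api": "carry_out", "payload": {
  "rows": [
    [0.15,0,0,0,0,0],
    [0.1,0,0,0,0,0],
    [0,0,0,0,0,0]
  ]
}}

```text
time_s: 21.48
tcp_pos: [545.5, 2.2, 119.3]
tcp_rot: [-0.0, 1.0, -0.012, 0.002]
ft_force: [0.2, -0.1, -1.1]
gripper_width: 45.6
```

```bash
python3 - <<'E'
from h import *
s=robot.get_state();p=s['tcp_pos'];print(p,s['tcp_rot'],s['ft_force'],s['torque'])
a=robot.read_camera("scene")[:,:,::-1].copy()
crop(a,200,140,290,220,8,"pics/p3.png")
E
```

```text
[545.50035874   2.23229441 119.30514791] [-3.75591113e-04  9.99925667e-01 -1.20450399e-02  1.85387459e-03] [ 0.23590432 -0.07582143 -1.07453428] [0.02370547 0.02562673 0.02045768]
```

View pics/p3.png

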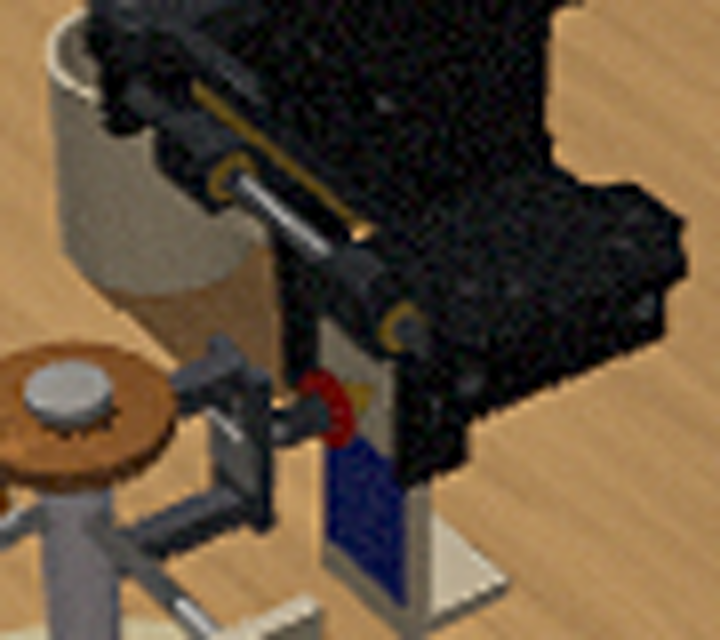

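>>> {"api": "carry_out", "payload": {
  "rows": [
    [0.12,0,0,0,0,0],
    [0.1,0,0,0,0,0],
    [0,0,0,0,0,0]
  ]
}}

```text
time_s: 21.9
tcp_pos: [547.9, 2.2, 119.3]
tcp_rot: [-0.0, 1.0, -0.012, 0.002]
ft_force: [0.2, -0.4, -1.4]
gripper_width: 45.6
```

>>> {"api": "carry_out", "payload": {
  "rows": [
    [0.1,0,0,0,0,0],
    [0.08,0,0,0,0,0],
    [0,0,0,0,0,0]
  ]
}}

```text
time_s: 22.28
tcp_pos: [549.8, 2.2, 119.3]
tcp_rot: [-0.0, 1.0, -0.012, 0.002]
ft_force: [0.3, 0.0, -0.7]
gripper_width: 45.9
```

>>> {"api": "carry_out", "payload": {
  "rows": [
    [0.1,0,0,0,0,0],
    [0.08,0,0,0,0,0],
    [0,0,0,0,0,0]
  ]
}}

```text
time_s: 22.65
tcp_pos: [551.7, 2.2, 119.3]
tcp_rot: [-0.0, 1.0, -0.012, 0.002]
ft_force: [0.1, 0.8, -1.2]
gripper_width: 45.7
```

>>> {"api": "carry_out", "payload": {
  "rows": [
    [0.1,0,0,0,0,0],
    [0.08,0,0,0,0,0],
    [0,0,0,0,0,0]
  ]
}}

```text
time_s: 23.02
tcp_pos: [553.6, 2.2, 119.3]
tcp_rot: [-0.0, 1.0, -0.012, 0.002]
ft_force: [0.2, -0.2, -0.9]
gripper_width: 45.5
```

>>> {"api": "carry_out", "payload": {
  "rows": [
    [0.1,0,0,0,0,0],
    [0.05,0,0,0,0,0],
    [0,0,0,0,0,0]
  ]
}}

```text
time_s: 23.4
tcp_pos: [555.2, 2.2, 119.3]
tcp_rot: [-0.0, 1.0, -0.012, 0.002]
ft_force: [-0.4, 0.5, -1.4]
gripper_width: 45.6
```

>>> {"api": "carry_out", "payload": {
  "rows": [
    [0.1,0,0,0,0,0],
    [0.05,0,0,0,0,0],
    [0,0,0,0,0,0]
  ]
}}

```text
time_s: 23.78
tcp_pos: [555.9, 2.1, 119.1]
tcp_rot: [-0.0, 1.0, -0.012, 0.001]
ft_force: [-3.1, 0.2, 0.7]
gripper_width: 45.9
```

Pad contact comes at TCP x≈555.6, as predicted (555.4). I press in 6–7 mm more, watching the force.

>>> {"api": "carry_out", "payload": {
  "rows": [
    [0.12,0,0,0,0,0],
    [0.12,0,0,0,0,0],
    [0.05,0,0,0,0,0]
  ]
}}

```text
time_s: 24.15
tcp_pos: [558.6, 2.1, 119.1]
tcp_rot: [-0.0, 1.0, -0.012, 0.0]
ft_force: [-3.2, 0.6, 0.6]
gripper_width: 46.1
```

>>> {"api": "carry_out", "payload": {
  "rows": [
    [0.12,0,0,0,0,0],
    [0.12,0,0,0,0,0],
    [0.05,0,0,0,0,0]
  ]
}}

```text
time_s: 24.52
tcp_pos: [561.2, 2.1, 118.9]
tcp_rot: [-0.0, 1.0, -0.012, -0.0]
ft_force: [-4.5, -1.1, 1.7]
gripper_width: 45.3
```

>>> {"api": "carry_out", "payload": {
  "rows": [
    [0.12,0,0,0,0,0],
    [0.08,0,0,0,0,0],
    [0.03,0,0,0,0,0]
  ]
}}

```text
time_s: 24.9
tcp_pos: [563.3, 2.0, 118.8]
tcp_rot: [-0.0, 1.0, -0.012, -0.0]
ft_force: [-4.8, 0.1, 1.1]
gripper_width: 45.8
```

```bash
python3 - <<'E'
from h import *
s=robot.get_state();p=s['tcp_pos'];print(p,s['tcp_rot'],s['ft_force'],s['torque'])
a=robot.read_camera("scene")[:,:,::-1].copy()
c=cv2.resize(a[140:220,200:290],None,fx=8,fy=8,interpolation=cv2.INTER_CUBIC)
d=c.copy()
pos=p+[-1.2,-.9,-37.6];R=rz(2*np.arcsin(s['tcp_rot'][2]))
drawtile(d,"scene",pos,R,8,(200,140),(0,0,255))
cv2.imwrite("pics/p4.png",np.hstack([c[220:,180:560],d[220:,180:560]]))
E
```

```text
[563.28924901   1.96787635 118.77464813] [-1.15346586e-04  9.99925485e-01 -1.21971957e-02 -4.90272469e-04] [-4.82329528  0.1465325   1.09143093] [-0.08231295  1.10868614 -0.05890811]
```

View pics/p4.png

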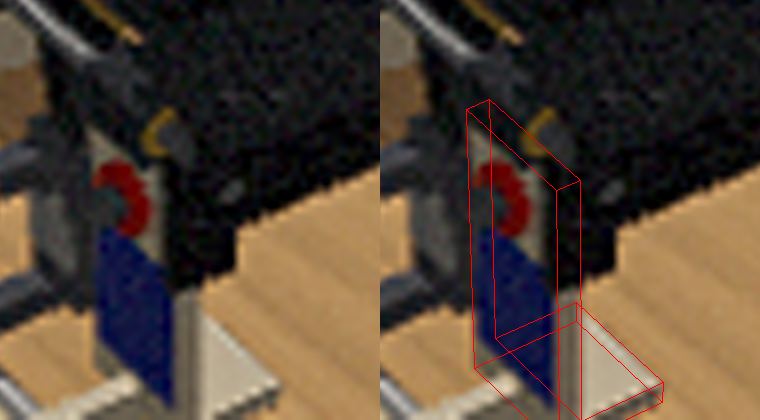

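Fx −4.8 N matches the spring pressed in about 7.8 mm, so the plate is 2–3 mm behind the head. Next I lower it about 4 mm onto the shank.

>>> {"api": "carry_out", "payload": {
  "rows": [
    [0.03,0,-0.12,0,0,0],
    [0.02,0,-0.1,0,0,0],
    [0,0,0,0,0,0]
  ]
}}

```text
time_s: 25.32
tcp_pos: [563.5, 2.1, 116.4]
tcp_rot: [-0.0, 1.0, -0.012, -0.001]
ft_force: [-4.5, 0.3, 1.1]
gripper_width: 45.7
```

>>> {"api": "carry_out", "payload": {
  "rows": [
    [0.02,0,-0.08,0,0,0],
    [0,0,0,0,0,0]
  ]
}}

```text
time_s: 25.58
tcp_pos: [563.5, 2.1, 115.6]
tcp_rot: [-0.0, 1.0, -0.012, -0.001]
ft_force: [-5.0, -0.5, 1.2]
gripper_width: 45.7
```

>>> {"api": "carry_out", "payload": {
  "rows": [
    [0.02,0,-0.08,0,0,0],
    [0,0,0,0,0,0]
  ]
}}

```text
time_s: 25.82
tcp_pos: [563.6, 2.1, 115.4]
tcp_rot: [-0.0, 1.0, -0.012, -0.001]
ft_force: [-5.4, -0.8, 1.8]
gripper_width: 45.6
```

>>> {"api": "carry_out", "payload": {
  "rows": [
    [0,0,-0.08,0,0,0],
    [0,0,0,0,0,0]
  ]
}}

```text
time_s: 26.08
tcp_pos: [563.6, 2.1, 115.4]
tcp_rot: [-0.0, 1.0, -0.012, -0.001]
ft_force: [-5.7, -0.3, 0.9]
gripper_width: 45.4
```

>>> {"api": "carry_out", "payload": {
  "rows": [
    [-0.1,0,-0.02,0,0,0],
    [-0.1,0,-0.02,0,0,0],
    [-0.05,0,-0.02,0,0,0],
    [0,0,0,0,0,0]
  ]
}}

```text
time_s: 26.58
tcp_pos: [562.1, 2.1, 115.4]
tcp_rot: [-0.0, 1.0, -0.012, 0.0]
ft_force: [-3.6, -0.7, 1.2]
gripper_width: 45.6
```

>>> {"api": "carry_out", "payload": {
  "rows": [
    [-0.1,0,-0.02,0,0,0],
    [-0.05,0,-0.02,0,0,0],
    [0,0,0,0,0,0]
  ]
}}

```text
time_s: 26.95
tcp_pos: [561.1, 2.2, 115.4]
tcp_rot: [-0.0, 1.0, -0.012, 0.001]
ft_force: [-2.1, 0.5, 2.3]
gripper_width: 46.0
```

>>> {"api": "carry_out", "payload": {
  "rows": [
    [-0.05,0,-0.01,0,0,0],
    [0,0,0,0,0,0]
  ]
}}

```text
time_s: 27.2
tcp_pos: [560.7, 2.1, 115.3]
tcp_rot: [-0.0, 1.0, -0.012, 0.001]
ft_force: [-2.3, 1.2, 1.8]
gripper_width: 45.8
```

```bash
python3 - <<'E'
from h import *
s=robot.get_state();p=s['tcp_pos'];print(p,s['tcp_rot'],s['ft_force'],s['torque'])
a=robot.read_camera("scene")[:,:,::-1].copy()
c=cv2.resize(a[140:230,190:290],None,fx=6,fy=6,interpolation=cv2.INTER_CUBIC)
cv2.imwrite("pics/p5.png",c)
E
```

```text
[560.65708225   2.13313971 115.33443657] [-1.59793549e-04  9.99924550e-01 -1.22180855e-02  1.26002203e-03] [-2.29112434  1.17728212  1.78833915] [-0.04479538  0.63196667  0.0569074 ]
```

View pics/p5.png

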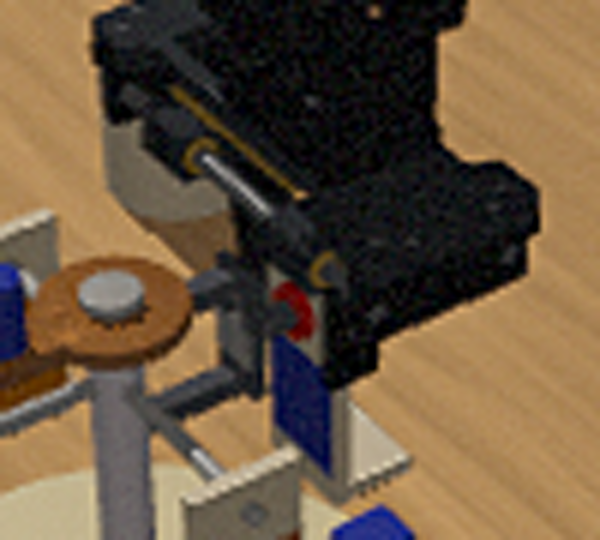

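The tile sits behind the head on the shank with small forces. I release it and retreat straight up.

>>> {"api": "carry_out", "payload": {
  "rows": [
    [0,0,0,0,0,0],
    [0,0,0,0,0,0],
    [0,0,0,0,0,0],
    [0,0,0,0,0,0]
  ],
  "jaw": 0.75
}}

```text
time_s: 27.75
tcp_pos: [561.4, 2.3, 115.1]
tcp_rot: [-0.0, 1.0, -0.012, 0.002]
ft_force: [-0.1, 0.3, -0.2]
gripper_width: 64.8
```

```bash
python3 - <<'E'
from h import *
s=robot.get_state();p=s['tcp_pos'];print(p,s['tcp_rot'],s['ft_force'],s['gripper_width'])
a=robot.read_camera("scene")[:,:,::-1].copy()
c=cv2.resize(a[140:230,190:290],None,fx=6,fy=6,interpolation=cv2.INTER_CUBIC)
cv2.imwrite("pics/p6.png",c)
E
```

```text
[561.38153736   2.27118922 115.09488503] [-2.82995342e-04  9.99925174e-01 -1.20764936e-02  1.92998375e-03] [-0.14512845  0.30109407 -0.21630164] 64.83626133264393
```

View pics/p6.png

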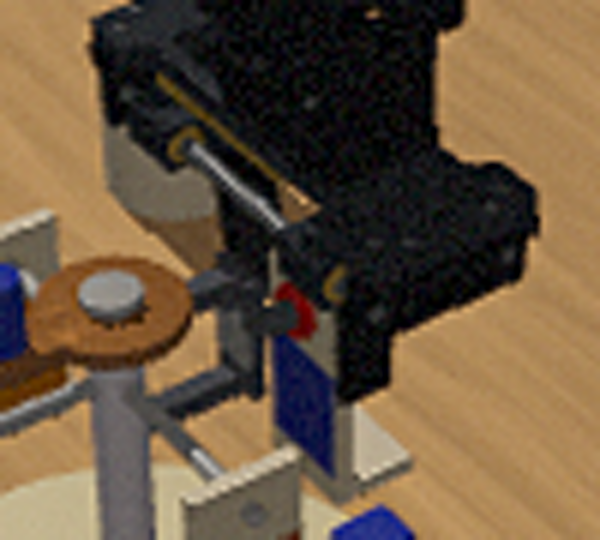

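The tile stays hung with the jaws open. I go up and away.

>>> {"api": "carry_out", "payload": {
  "rows": [
    [0,0,1,0,0,0],
    [0,0,3,0,0,0],
    [0,0,4,0,0,0],
    [0,0,4,0,0,0],
    [-1,0,4,0,0,0],
    [-3,4,2,0,0,0],
    [-3,5,0,0,0,0],
    [-2,5,0,0,0,0]
  ]
}}

```text
time_s: 28.8
tcp_pos: [469.1, 141.9, 306.3]
tcp_rot: [-0.001, 1.0, -0.016, 0.004]
ft_force: [1.0, 0.5, 0.1]
gripper_width: 65.5
```

>>> {"api": "carry_out", "payload": {
  "rows": [
    [-2,5,0,0,0,0],
    [0,5,0,0,0,0],
    [0,3,0,0,0,0],
    [0,0,0,0,0,0],
    [0,0,0,0,0,0]
  ]
}}

```text
time_s: 29.42
tcp_pos: [445.4, 279.4, 311.2]
tcp_rot: [-0.002, 1.0, -0.013, 0.007]
ft_force: [-0.0, -0.7, 0.3]
gripper_width: 65.0
```

```bash
python3 - <<'E'
from h import *
s=robot.get_state();p=s['tcp_pos'];print(p,s['ft_force'],s['time_s'])
a=robot.read_camera("scene")[:,:,::-1].copy();b=robot.read_camera("top")[:,:,::-1].copy()
cv2.imwrite("pics/f_s.png",a);cv2.imwrite("pics/f_t.png",b)
crop(a,160,150,290,280,4.6,"pics/f1.png");crop(b,205,95,315,205,5.4,"pics/f1t.png")
E
```

```text
[445.39217057 279.43581804 311.17824195] [-0.04900965 -0.73989947  0.28706929] 29.425
```

View pics/f1.png

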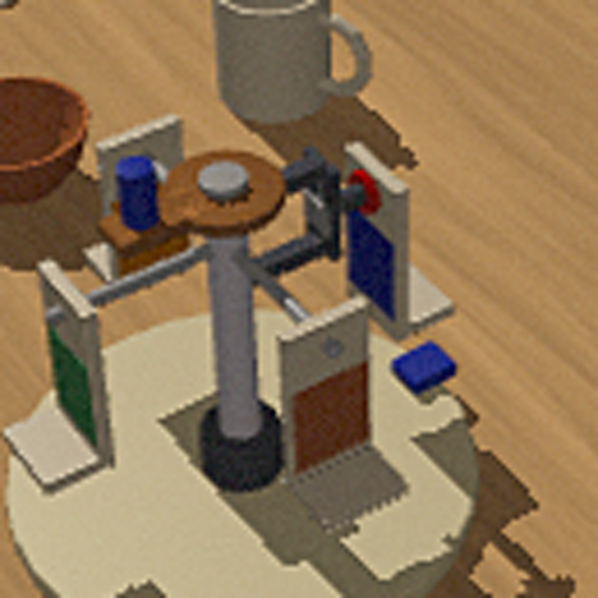

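View pics/f1t.png

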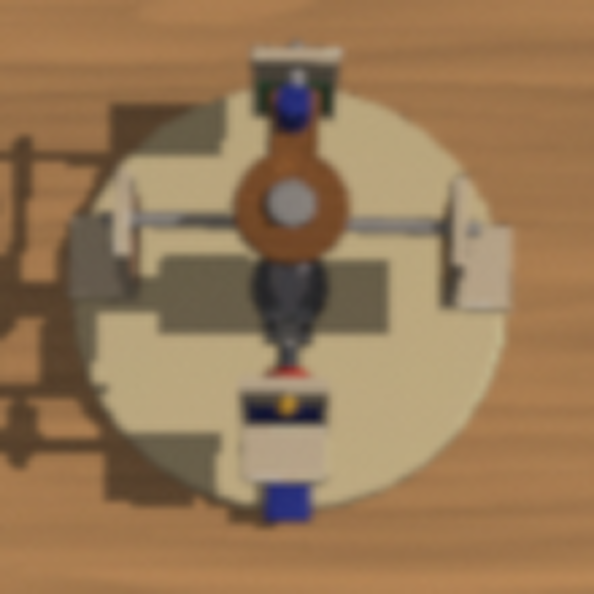

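View pics/f_s.png

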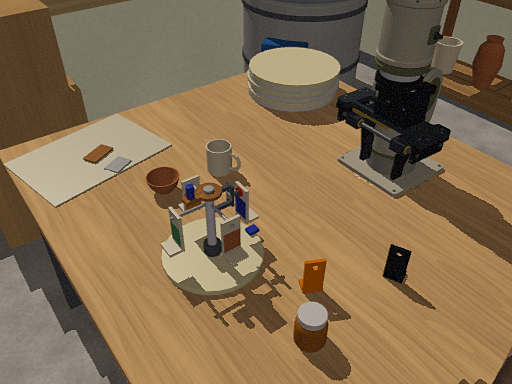

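```bash
python3 - <<'E'
from h import *
a=cv2.imread("pics/scene0.png").astype(int);f=cv2.imread("pics/f_s.png").astype(int)
for n,(x0,y0,x1,y1) in dict(mug=(203,138,243,176),jar=(290,302,330,352),bowl=(145,166,182,184)).items(): print(n,np.abs(a-f)[y0:y1,x0:x1].mean().round(2))
print(robot.close_job())
E
```

```text
mug 9.4
jar 4.36
bowl 4.88
the job is handed in; nothing more can be done
None
```

The free hook now stands over the blue mark, and the blue tile hangs on it, caught behind the brass head with its foot pointing outward. The job is handed in; the last reading before that was 29.4 s.

- **Turning:** I turned the carousel by its crank knob through about 72°. In the top picture the hook stays within about 0.6–1° of the mark.
- **Feeling for the hook:** I touched the brass head from above with the tile's underside. Its centre line came out at about 164 mm, against about 165 mm from the cameras.
- **Hanging:** The hole went over the head without contact. The pad pressed back with about 5 N at most, and I let the tile down about 4 mm until it stopped on the shank, then opened the jaws.

**Last checks:**
- **Tile:** The final pictures show it hanging upright, with the brass head in front of the plate and the red pad behind. The arm is well clear.
- **Mug, jar and bowl:** They look unmoved by eye. The crude pixel comparison with the first picture differed more at the mug (9.4) than at the jar (4.4) or the bowl (4.9). I did not look into that difference before handing in.

**What disagreed:** The finger tips were about 27 mm above the reported TCP. The pictures and a first closing just above the knob both showed it, and I allowed for it in every grasp.

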